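Hang the pipette holder on the twin-pin stand

TASK

Lift the aluminium pipette holder out of the slotted rack and hang it on the stand: pass both keyholes over the two headed pins at once, prongs facing away from the stand, until it is flush against the bar, then let it down gently so both narrow slots sit on the pins and let go. The bar was clamped without measuring its height or its exact place sideways, so feel for the pins and never force or drop the holder, and leave the bottles and the dish between them where they are.

Things in the scene. Friction and masses are not known exactly. Their poses are not given: they have to be found in the camera images.
- holder_mid (a point): Pipette holder: flat upright aluminium plate 8 mm thick (x), 150 wide (y), 90 tall, plus a grip tab 50 wide and 50 tall on the middle of its top edge; 0.2 to 0.38 kg. Point: mid-thickness, mid-width, 70 mm above its lower edge, 70 below the tab's top. z up, front is -x. Starts standing in the rack. Grip the tab's faces 45 to 60 mm above this point so the fingers clear the bar.
- keyhole (a point): Centre of the square opening (15 x 15 mm, through the plate) of the keyhole at the holder's y = +50 mm, 10.5 mm below the holder's centre point; same axes. The opening continues upward as a slot 9 mm wide (y) whose upper end is 22.5 mm above this point. The twin keyhole is 100 mm away at y = -50 mm.
- prong_tip (a point): Tip of the middle of three black prongs (8 mm square, at y = -30, 0, 30 mm) that stand level 30 mm out of the holder's front; 30 mm below and 34 mm in front (-x) of the holder's centre point.
- pin_stand: Pin stand, fixed. Origin on the table, z up, front is -x. Grey base 200 wide (y), 10 thick, from 35 mm in front to 75 behind; posts 172 mm tall at y = -80, 80 and x = 16 mm. A level bar 190 long (y), 20 high is clamped to the posts, front face at x = 0, with two pins pointing to -x at its mid-height, 100 mm apart. Where it is clamped is not measured: pin axes 120 to 160 mm above origin, pair up to 6 mm off-centre in y.
- pin_zone (a point): Point on the stand at x = 0, y = 50, z = 140 mm: middle of the range of one pin (true place up to 20 mm off in height, 6 in y; feel height with the holder's lower edge on the heads). Bar on rubber: gives 1 mm per 5 N in height and depth. Pins: shank 5 mm thick, 10 long; head 12 mm thick from x = -10 to -16, tapering to 9 mm at x = -20. Hung: holder centre at x = -4, 9.5 mm below the pin axes.
- slot_rack: Slotted rack, fixed, white plastic: base 90 x 190 mm, 12 mm thick; two ribs 28 mm high (top 40 mm above the table) leave a slot 11 mm wide and 170 mm long along its y, in which the holder stands on the base's top. Origin on the table under its middle, z up.
- reagent_bottle: amber glass bottle with black cap, 70 mm diameter, 150 mm tall; origin at the centre of its underside, z up; bystander
- dropper_bottle: small amber bottle with white cap, 40 mm diameter, 70 mm tall; origin at the centre of its underside; bystander
- petri_dish: flat clear dish, 88 mm diameter, 18 mm tall; origin at the centre of its underside; bystander
Things that resemble listed ones, but are neither listed nor needed, are in the scene too. What is shaped like the part that bears holder_mid but purple is not meant.

How it is judged:
By the outcome, as a careful person would: the job done as asked, in the order asked, and still so for the second after the job is handed in, with the robot touching nothing.
It also fails if it takes over 67 s, if anything falls off the work surface, if the arm or the gripper's body presses on something with over 40 N, if the wrist force passes 120 N, or if a joint passes its speed limit or range.

ROBOT

A 7-joint arm with a two-finger parallel gripper is mounted at the origin on the work surface. World frame = base frame: x ahead of the robot, y to its left, z up, the work surface at z = 0. Lengths are in m, angles in rad, forces in N, time in s.
With the tool pointing down it reaches from about 0.425 to 0.925 m from the base axis. Payload 6.8 kg.
Tool frame: the origin (TCP) lies on the mounting face of the last link; the fingertips stand 173 mm ahead of it and the grasp point (between the pads) lies 155 mm ahead of it; y points along the fingers, x is the direction in which the jaws open and shut, and the axes are right-handed (so a half turn about y gives the same grasp; the last joint's range is limited). The gripper opens to 85 mm and grips with 20 to 120 N. Pads are 22 mm wide; open, the fingers measure 114 mm over their backs; the gripper's body (76 mm by 85 mm) begins 54 mm behind the grasp point. The pads swing forward as they close: fully open they stand 13 mm farther back than shut.
Start: joints at [-1.227, 0.477, 0.022, 1.555, -0.011, 1.109, -0.083], TCP at [0.295, 0.607, 0.405] pointing down, gripper open.
Joint ranges: [-2.96, 2.96], [-0.34, 2.1], [-1.41, 1.46], [0.24, 2.44], [-1.37, 4.51], [0.17, 1.92], [-2.96, 2.96]. Speed limits (rad/s): [2.39, 2.39, 3.14, 3.14, 3.14, 3.14, 3.14].

INTERFACE

Orientations are given as a rotation vector (axis times angle).
In Python, from bench import r gives the robot as it stands.
- The arm moves only by the tool step_arm, never from a script. Its arguments are lists of equal length, an entry for each row: "xyz": the shift along the tool's x, y, z scaled (see below), a list of three; "rotation": the turn, a rotation vector about the tool's x, y, z scaled (see below), a list of three. A call has 1 to 20 rows; each row is the pose to reach, as a shift and turn from the pose measured when the call began, along the tool's axes at that moment; what a row does not reach only later rows make up. The controller multiplies each number of a shift by 30 cm and each number of a turn by 90 degrees. A row lasts 1/8 s, in which the tool goes at most 62.5 mm and 10.7 degrees, less where a joint would pass 70% of its speed; a pose out of reach is approached as far as the arm can. A call with a number of a shift or a turn outside -1 to 1 is refused whole. A call with a gripper value outside its range is refused whole. "grip" is the closure, from 0 (fully open) to 1 (shut), set as the call begins (left out, the last holds). The fingers move at their own pace and stop on an object; "force" is the grip in N (left out, the last holds). Time passes only in rows, so rows that repeat a pose let the fingers close. It gives the time, the measured TCP pose, the force and the opening at its end, in the units of the state.
- r.get_obs(): the state, without advancing time (a new reading comes with each control period).
- r.grab_frame(name): name is "scene" or "top" or "wrist"; returns a dict with "pixels" (384x512x3 uint8, red, green, blue), "fx", "fy", "cx", "cy" (pixels), "position" and "attitude" of the camera in the world; the wrist camera has in their place "mount" (4x4, takes a point from camera to tool coordinates, whose origin is the TCP and whose axes are the tool frame's). Camera axes: x right, y down, z forward; pixel columns grow to the right and rows downward; lengths in m; the calibration is good to about 2 mm. A picture is of the moment at which its call begins: read the wrist's pose just before it. There is no depth.
- r.hand_in(): hands the job in, once; it reports no verdict.
The state is a dict: "clock": time; "joints": joint angles; "qvel": joint speeds; "tau": joint torques, N m; "tcp_pos": TCP position; "orientation": TCP orientation; "contact_force": force on the tool from outside, world axes, zero at the start; "moment": the same for the moment, N m; "grip_width": finger opening in m.
Only numpy, scipy, OpenCV 4.12 (cv2) and the standard library are available. Lean on these libraries where they do the work, as an engineer would, in place of code of your own. Each camera call takes 0.05 s, during which the arm holds its last target.

## Working session

There is one attempt and no reset: what is moved stays moved. The work goes in short steps, Python scripts to look and compute and a tool call to move; the robot and the scene stay as the last step left them, time stands still between calls to the robot, and variables do not carry over. Pictures are saved under pics/ and viewed, and the job is handed in when it is done.

Besides the shell and the picture viewer there is one more tool, called as name(argument=value, ...), one argument or row to a line, values as JSON. step_arm: Moves the arm, as the interface text tells. Its arguments: {"type":"object","properties":{"xyz":{"type":"array"},"rotation":{"type":"array"},"grip":{"type":"number"},"force":{"type":"number"}},"required":["xyz","rotation"]}

```bash
ls; mkdir -p pics
python3 - <<'E'
from bench import r
import cv2
o=r.get_obs(); print(o)
for n in ("scene","top","wrist"):
    f=r.grab_frame(n); cv2.imwrite(f"pics/{n}0.png",f["pixels"][:,:,::-1])
    print(n,{k:v for k,v in f.items() if k!="pixels"})
E
```

```text
pics
{'clock': 0.0, 'joints': array([-1.2271003 ,  0.47781307,  0.02233801,  1.55645051, -0.01152128,
        1.10927663, -0.08308812]), 'qvel': array([-0.00048389, -0.0005493 ,  0.00049021,  0.00102972,  0.00088772,
       -0.00085209,  0.00042028]), 'tau': array([ 7.08012431e-04, -5.96465635e+01,  1.60831869e+00, -2.81184286e+01,
        1.25684054e-02,  9.32497031e-03,  3.00038948e-06]), 'tcp_pos': array([0.29456281, 0.60703513, 0.40371708]), 'orientation': array([-1.39077397, -0.86924467,  0.8716679 ]), 'contact_force': array([-0.17294984,  0.74331985, -0.50560095]), 'moment': array([-0.04368967, -0.0320743 ,  0.00840165]), 'grip_width': 0.0852516148697334}
scene {'fx': 464.74648590837, 'fy': 464.74648590837, 'cx': 253.5101605287297, 'cy': 192.07735109725527, 'position': array([0.90392566, 0.66638783, 0.58388048]), 'attitude': array([-0.63302341, -2.45565546,  1.406913  ])}
top {'fx': 368.608829670547, 'fy': 368.608829670547, 'cx': 262.14652869884003, 'cy': 193.0967306118222, 'position': array([ 0.39672142, -0.02590802,  0.85337872]), 'attitude': array([-2.11263549,  2.15842003, -0.14757012])}
wrist {'fx': 331.64936902468895, 'fy': 331.64936902468895, 'cx': 257.0905283487265, 'cy': 189.3753011971132, 'mount': array([[ 9.99999965e-01,  2.00257740e-05,  2.64993241e-04,
         2.67160346e-04],
       [-2.45606905e-04, -3.11161879e-01,  9.50356893e-01,
         2.98278231e-02],
       [ 1.01487427e-04, -9.50356925e-01, -3.11161863e-01,
         7.96873699e-02],
       [ 0.00000000e+00,  0.00000000e+00,  0.00000000e+00,
         1.00000000e+00]])}
```

View pics/scene0.png

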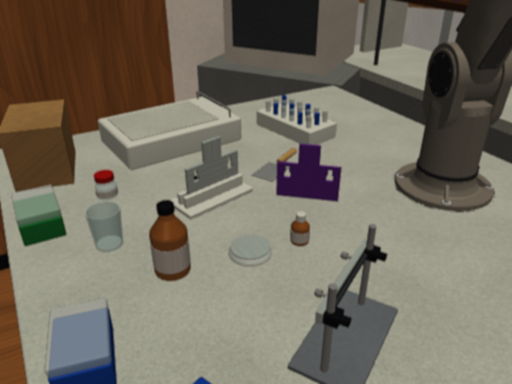

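View pics/top0.png

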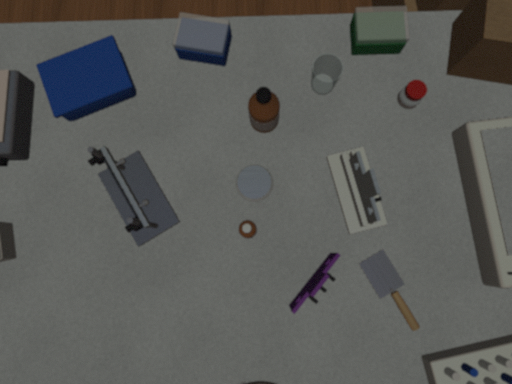

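View pics/wrist0.png

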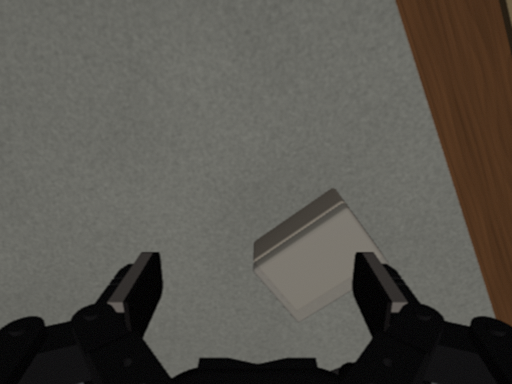

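Run:
```python
from bench import r
from scipy.spatial.transform import Rotation as R
print(R.from_rotvec(r.get_obs()['orientation']).as_matrix().round(3))
```

```text
[[ 0.437 -0.    -0.9  ]
 [ 0.9   -0.001  0.437]
 [-0.001 -1.    -0.   ]]
```

```bash
cat > h.py <<'E'
from bench import r
import numpy as np, cv2
from scipy.spatial.transform import Rotation as R
def cam(f,obs=None):
    if "mount" in f:
        T=np.eye(4);T[:3,:3]=R.from_rotvec(obs['orientation']).as_matrix();T[:3,3]=obs['tcp_pos'];T=T@f["mount"]
    else:
        T=np.eye(4);T[:3,:3]=R.from_rotvec(f['attitude']).as_matrix();T[:3,3]=f['position']
    return T
def onz(f,T,uv,z):
    d=T[:3,:3]@np.array([(uv[0]-f['cx'])/f['fx'],(uv[1]-f['cy'])/f['fy'],1]);return T[:3,3]+d*(z-T[2,3])/d[2]
def proj(f,T,P):
    p=(np.atleast_2d(P)-T[:3,3])@T[:3,:3]
    return np.c_[f['fx']*p[:,0]/p[:,2]+f['cx'],f['fy']*p[:,1]/p[:,2]+f['cy']]
E
python3 - <<'E'
import cv2
a=cv2.imread('pics/top0.png');s=cv2.imread('pics/scene0.png')
def c(im,x,y,w,h,k,n): cv2.imwrite(f'pics/{n}.png',cv2.resize(im[y:y+h,x:x+w],None,fx=k,fy=k,interpolation=cv2.INTER_CUBIC))
c(a,80,130,110,120,5,'tstand');c(a,310,130,100,110,5,'track');c(s,160,130,100,90,6,'srack');c(s,280,215,130,165,3.5,'sstand')
E
```

```text
(no output)
```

View pics/tstand.png

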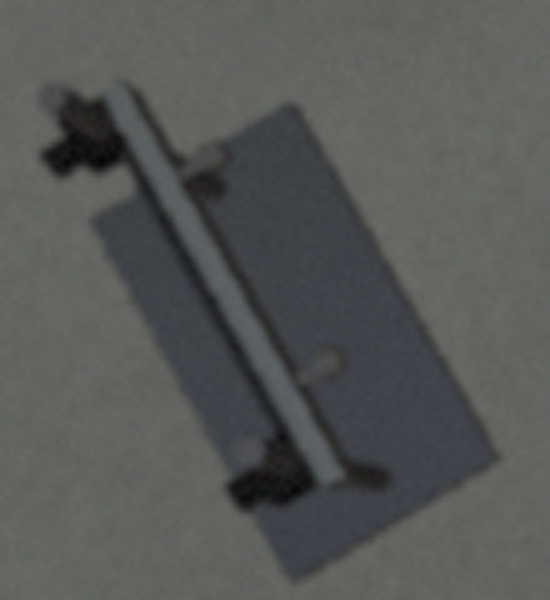

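View pics/track.png

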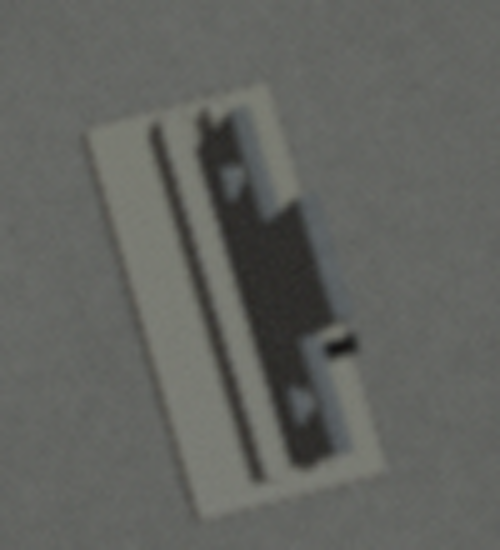

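View pics/srack.png

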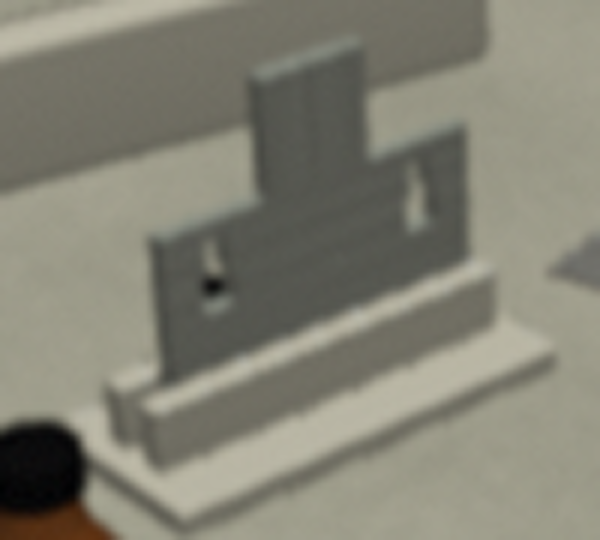

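View pics/sstand.png

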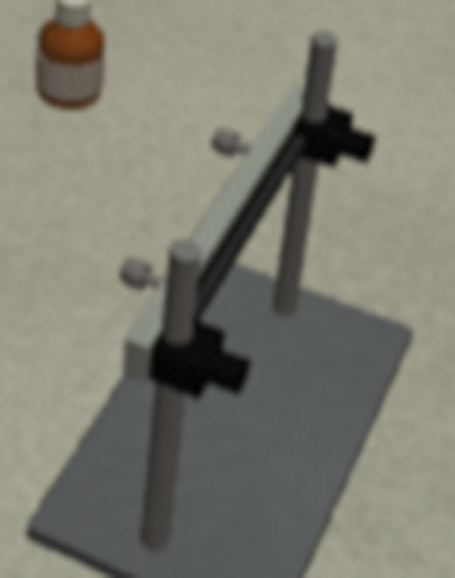

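```bash
cat > fit.py <<'E'
from h import *
from scipy.optimize import least_squares
ft=r.grab_frame("top");fs=r.grab_frame("scene");Tt=cam(ft);Ts=cam(fs)
u=lambda c,o,k:[(c[0]+.5)/k-.5+o[0],(c[1]+.5)/k-.5+o[1]]
t=lambda *c:u(c,(80,130),5); s=lambda *c:u(c,(280,215),3.5)
k=lambda *c:u(c,(310,130),5); q=lambda *c:u(c,(160,130),6)
print("base corners",[onz(ft,Tt,t(*c),.01).round(4) for c in [(293,102),(500,458),(293,582),(92,215)]])
print("base scene",[onz(fs,Ts,s(*c),.01).round(4) for c in [(30,530),(413,328)]])
print("rack corners z=.012",[onz(ft,Tt,k(*c),.012).round(4) for c in [(88,130),(265,85),(385,467),(205,518)]])
print("tab",[onz(ft,Tt,k(*c),.152).round(4) for c in [(310,197),(343,322)]])
for n,p in dict(reag=(264,93),drop=(247,229),petri=(254,183),purple=(322,272)).items(): print(n,onz(ft,Tt,p,{'reag':.15,'drop':.07,'petri':.018,'purple':.1}[n]).round(3))
E
python3 fit.py
```

```text
base corners [array([0.6362, 0.2765, 0.01  ]), array([0.4653, 0.1757, 0.01  ]), array([0.4108, 0.2696, 0.01  ]), array([0.5838, 0.3699, 0.01  ])]
base scene [array([0.6386, 0.2821, 0.01  ]), array([0.412 , 0.2721, 0.01  ])]
rack corners z=.012 [array([ 0.6112, -0.1691,  0.012 ]), array([ 0.6309, -0.2529,  0.012 ]), array([ 0.4509, -0.2961,  0.012 ]), array([ 0.4296, -0.2134,  0.012 ])]
tab [array([ 0.5468, -0.2297,  0.152 ]), array([ 0.4977, -0.2391,  0.152 ])]
reag [ 0.709 -0.025  0.15 ]
drop [0.441 0.018 0.07 ]
petri [0.549 0.003 0.018]
purple [ 0.35  -0.133  0.1  ]
```

```bash
cat >> h.py <<'E'
def Rt(yaw):
    c,s=np.cos(np.radians(yaw)),np.sin(np.radians(yaw)); return np.array([[c,0,-s],[s,0,c],[0,-1,0]])
def rows(targets):
    o=r.get_obs();R0=R.from_rotvec(o['orientation']).as_matrix();p=o['tcp_pos']
    for P,yaw in targets:
        d=R0.T@(np.array(P)-p)/.3; w=R.from_matrix(R0.T@Rt(yaw)).as_rotvec()/(np.pi/2)
        print(d.round(4).tolist(),w.round(4).tolist())
def st():
    o=r.get_obs();M=R.from_rotvec(o['orientation']).as_matrix()
    print('t',round(o['clock'],2),'tcp',o['tcp_pos'].round(4),'yaw',np.degrees(np.arctan2(M[1,0],M[0,0])).round(2),'ydn',M[:,1].round(4),'F',o['contact_force'].round(2),'M',o['moment'].round(2),'w',round(o['grip_width'],4),'j',o['joints'].round(2));return o
E
python3 -c "
from h import *
st();rows([([.44,.38,.42],64),([.5,.1,.42],80),([.522,-.2345,.42],103.5)])"
```

```text
t 0.25 tcp [0.2946 0.6072 0.4042] yaw 64.11 ydn [-3.e-04 -8.e-04 -1.e+00] F [-0.38 -0.22  0.39] M [ 0.01 -0.01 -0.01] w 0.0854 j [-1.23  0.48  0.02  1.56 -0.01  1.11 -0.08]
[-0.4698, -0.0521, -0.7666] [0.0, 0.0013, -0.0005]
[-1.2221, -0.0515, -1.354] [-0.0001, -0.1765, -0.0005]
[-2.1933, -0.0506, -1.9068] [-0.0002, -0.4376, -0.0005]
```

step_arm(
  xyz=[
    [-0.47, -0.05, -0.77],
    [-0.47, -0.05, -0.77],
    [-0.47, -0.05, -0.77],
    [-0.6, -0.05, -0.85],
    [-0.8, -0.05, -0.95],
    [-0.9, -0.05, -1.0],
    [-0.95, -0.05, -1.0],
  ],
  rotation=[
    [0, 0, 0],
    [0, -0.05, 0],
    [0, -0.1, 0],
    [0, -0.18, 0],
    [0, -0.18, 0],
    [0, -0.18, 0],
    [0, -0.18, 0],
  ],
)

```text
clock: 1.12
tcp_pos: [0.4406, 0.2168, 0.4196]
orientation: [-1.286, -1.082, 1.082]
contact_force: [0.3, 0.2, -0.1]
grip_width: 0.0852
```

```bash
python3 -c "
from h import *
st();rows([([.51,.1,.42],80),([.522,-.2345,.42],103.5)])"
```

```text
t 1.12 tcp [0.4406 0.2168 0.4196] yaw 80.16 ydn [ 3.e-04 -1.e-03 -1.e+00] F [ 0.33  0.25 -0.07] M [-0.04 -0.02  0.04] w 0.0852 j [-0.68  0.16  0.1   1.97 -0.02  1.01  0.83]
[-0.3442, -0.0008, -0.2944] [0.0003, 0.0018, -0.0006]
[-1.4359, 0.0003, -0.5243] [0.0001, -0.2593, -0.0006]
```

step_arm(
  xyz=[
    [-0.34, 0, -0.29],
    [-0.5, 0, -0.36],
    [-0.7, 0, -0.42],
    [-0.9, 0, -0.46],
    [-1.0, 0, -0.47],
    [-1.0, 0, -0.47],
  ],
  rotation=[
    [0, 0, 0],
    [0, -0.1, 0],
    [0, -0.2, 0],
    [0, -0.26, 0],
    [0, -0.26, 0],
    [0, -0.26, 0],
  ],
)

```text
clock: 1.88
tcp_pos: [0.5278, -0.1067, 0.4202]
orientation: [-1.092, -1.378, 1.38]
contact_force: [-0.1, 0.2, -0.6]
grip_width: 0.0851
```

```bash
python3 -c "
from h import *
st();rows([([.522,-.2345,.42],103.5)])"
```

```text
t 1.88 tcp [ 0.5278 -0.1067  0.4202] yaw 103.32 ydn [ 5.0e-04 -1.9e-03 -1.0e+00] F [-0.09  0.25 -0.63] M [-0.   -0.03  0.02] w 0.0851 j [-0.16  0.24  0.29  1.88 -0.08  1.03  1.96]
[-0.41, 0.0014, 0.117] [0.0001, -0.002, -0.0013]
```

step_arm(
  xyz=[
    [-0.2, 0, 0.06],
    [-0.41, 0, 0.117],
    [-0.41, 0, 0.117],
    [-0.41, 0, 0.117],
  ],
  rotation=[
    [0, 0, 0],
    [0, 0, 0],
    [0, 0, 0],
    [0, 0, 0],
  ],
)

```text
clock: 2.38
tcp_pos: [0.5219, -0.2346, 0.4202]
orientation: [-1.092, -1.377, 1.379]
contact_force: [1.4, -0.0, -1.0]
grip_width: 0.0853
```

```bash
cat > snap.py <<'E'
import sys,pickle
from h import *
def snap(tag,names=("wrist",)):
    for n in names:
        o=r.get_obs();f=r.grab_frame(n);pickle.dump((f,o),open(f'pics/{tag}_{n}.pkl','wb'))
        cv2.imwrite(f'pics/{tag}_{n}.png',cv2.resize(f['pixels'][:,:,::-1],None,fx=1.5,fy=1.5,interpolation=cv2.INTER_CUBIC))
def load(tag,n):
    f,o=pickle.load(open(f'pics/{tag}_{n}.pkl','rb'));return f,cam(f,o)
def crop(tag,n,x,y,w,h,k,out):
    f,_=load(tag,n);im=f['pixels'][y:y+h,x:x+w,::-1].astype(float);im=np.clip((im/max(1,np.percentile(im,99.5))),0,1)**.7*255
    cv2.imwrite(f'pics/{out}.png',cv2.resize(im.astype(np.uint8),None,fx=k,fy=k,interpolation=cv2.INTER_CUBIC))
if __name__=="__main__": st();snap(sys.argv[1],sys.argv[2:])
E
python3 snap.py a wrist
```

```text
t 2.38 tcp [ 0.5219 -0.2346  0.4202] yaw 103.25 ydn [ 2.0e-04 -1.5e-03 -1.0e+00] F [ 1.36 -0.02 -1.02] M [0.02 0.02 0.04] w 0.0853 j [ 0.03  0.3   0.36  1.81 -0.12  1.05  2.23]
```

View pics/a_wrist.png

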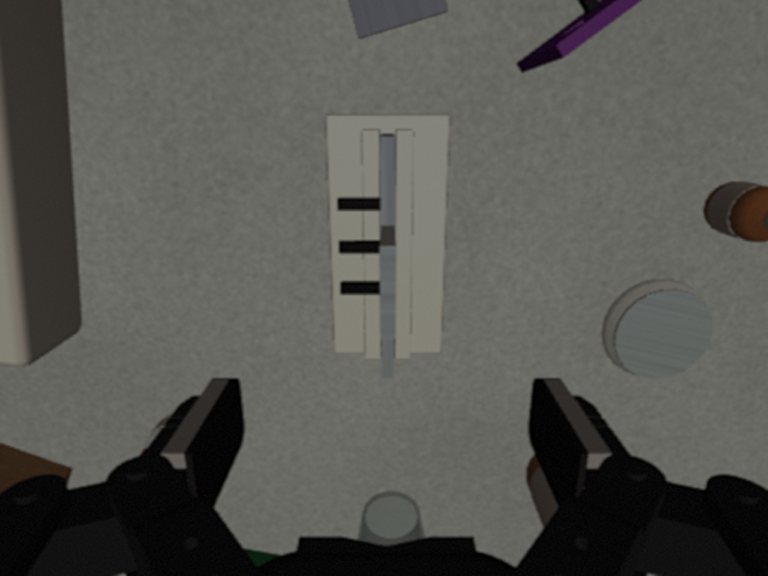

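```bash
python3 -c "
from snap import *
crop('a','wrist',205,65,110,195,4,'a_c')"
```

```text
(no output)
```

View pics/a_c.png

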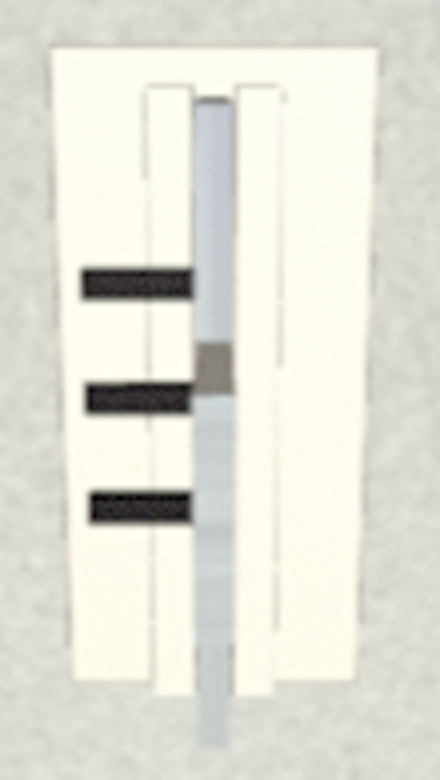

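```bash
cat > fh.py <<'E'
from snap import *
from scipy.optimize import least_squares
f,T=load('a','wrist')
u=lambda x,y:((x+.5)/4-.5+205,(y+.5)/4-.5+65)
H=.012
obs=[((-.0,.025,H+.14),(215,395)),((.004,.025,H+.14),(234,395)),((-.004,.025,H+.14),(194,395)),((-.004,-.025,H+.14),(198,650)),((.004,-.025,H+.14),(232,650)),
((-.004,.075,H+.09),(195,101)),((.004,.075,H+.09),(234,101)),((-.004,-.075,H+.09),(200,746)),((.004,-.075,H+.09),(228,746)),
((-.034,.034,H+.044),(81,268)),((-.034,-.034,H+.044),(90,492+32)),((-.034,.004,H+.044),(86,383))]
P=np.array([a for a,b in obs]);U=np.array([u(*b) for a,b in obs])
def m(p): c,s=np.cos(p[2]),np.sin(p[2]);return np.c_[p[0]+c*P[:,0]-s*P[:,1],p[1]+s*P[:,0]+c*P[:,1],P[:,2]]
s=least_squares(lambda p:(proj(f,T,m(p))-U).ravel(),[.522,-.2345,np.radians(103)],loss='soft_l1')
print(s.x[:2],np.degrees(s.x[2]));print(((proj(f,T,m(s.x))-U)*4).round(1))
E
python3 fh.py
```

```text
[ 0.52485876 -0.23311348] 103.28434270990057
[[ 0.5 -0.5]
 [ 3.2 -0.5]
 [-0.2 -0.5]
 [-3.1 -6.9]
 [ 3.7 -6.9]
 [ 0.9  2.9]
 [ 0.3  2.9]
 [-1.8  0.1]
 [ 3.   0.1]
 [-2.   1.2]
 [-3.   1. ]
 [-3.3  2.9]]
```

```bash
python3 -c "
from h import *
st();rows([([.5249,-.2331,.36],103.28),([.5249,-.2331,.289],103.28)])"
```

```text
t 2.42 tcp [ 0.5223 -0.2334  0.4202] yaw 103.38 ydn [ 3.e-04 -1.e-03 -1.e+00] F [0.32 1.13 0.28] M [-0.02 -0.03  0.05] w 0.0856 j [ 0.02  0.3   0.36  1.81 -0.12  1.05  2.23]
[-0.0009, 0.2006, -0.0087] [0.0, 0.0011, -0.0007]
[-0.0007, 0.4373, -0.0087] [0.0, 0.0011, -0.0007]
```

step_arm(
  xyz=[
    [-0.001, 0.1, -0.0087],
    [-0.001, 0.2, -0.0087],
    [-0.001, 0.3, -0.0087],
    [-0.001, 0.38, -0.0087],
    [-0.001, 0.437, -0.0087],
    [-0.001, 0.437, -0.0087],
    [-0.001, 0.437, -0.0087],
  ],
  rotation=[
    [0, 0, 0],
    [0, 0, 0],
    [0, 0, 0],
    [0, 0, 0],
    [0, 0, 0],
    [0, 0, 0],
    [0, 0, 0],
  ],
)

```text
clock: 3.3
tcp_pos: [0.5254, -0.2329, 0.2899]
orientation: [-1.091, -1.38, 1.38]
contact_force: [0.0, -0.2, 0.1]
grip_width: 0.0857
```

```bash
python3 snap.py b wrist
```

```text
t 3.3 tcp [ 0.5254 -0.2329  0.2899] yaw 103.42 ydn [ 0.0015 -0.0012 -1.    ] F [ 0.02 -0.23  0.15] M [ 0.01  0.04 -0.07] w 0.0857 j [ 0.07  0.46  0.31  1.92 -0.19  0.79  2.29]
```

View pics/b_wrist.png

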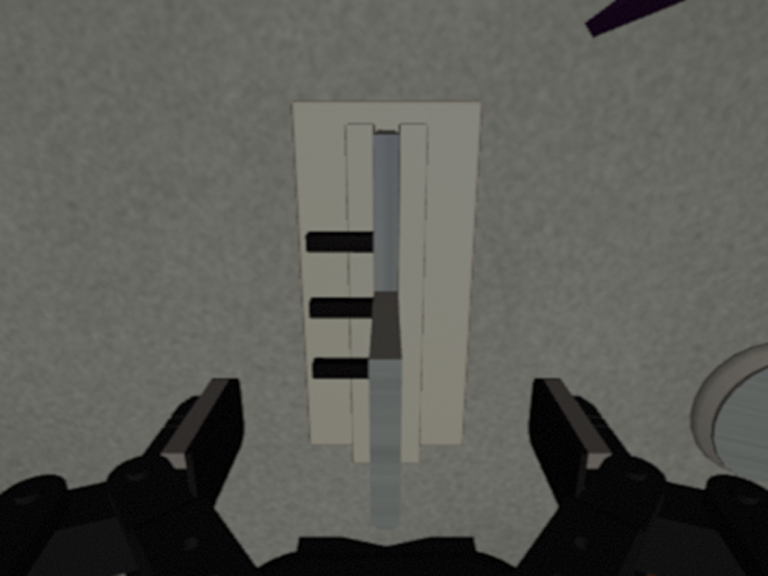

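step_arm(
  xyz=[
    [0, 0, 0],
    [0, 0, 0],
    [0, 0, 0],
    [0, 0, 0],
    [0, 0, 0],
    [0, 0, 0],
    [0, 0, 0],
    [0, 0, 0],
  ],
  rotation=[
    [0, 0, 0],
    [0, 0, 0],
    [0, 0, 0],
    [0, 0, 0],
    [0, 0, 0],
    [0, 0, 0],
    [0, 0, 0],
    [0, 0, 0],
  ],
  grip=1,
  force=80,
)

```text
clock: 4.35
tcp_pos: [0.5255, -0.2332, 0.2903]
orientation: [-1.092, -1.38, 1.38]
contact_force: [0.0, 0.2, 3.1]
grip_width: 0.0069
```

```bash
python3 snap.py c wrist
```

```text
t 4.35 tcp [ 0.5255 -0.2332  0.2903] yaw 103.4 ydn [ 0.0025 -0.0016 -1.    ] F [0.   0.24 3.13] M [ 0.03 -0.   -0.03] w 0.0069 j [ 0.07  0.46  0.31  1.92 -0.19  0.79  2.29]
```

View pics/c_wrist.png

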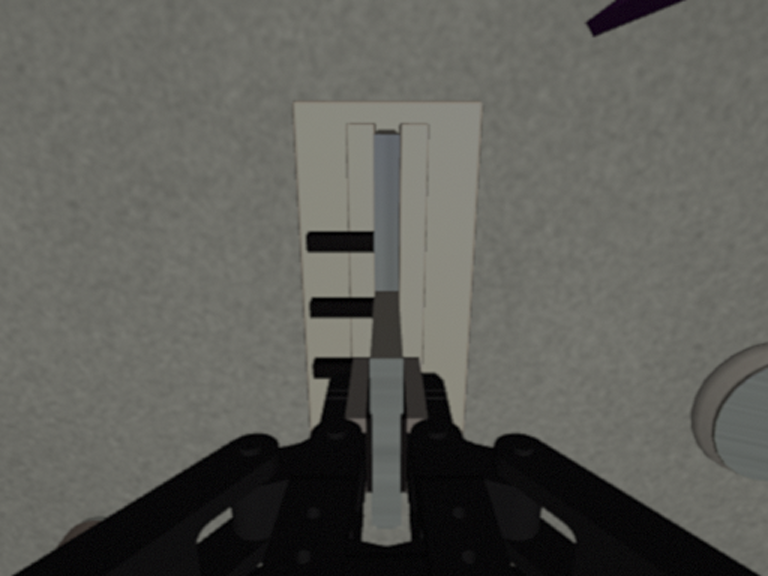

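step_arm(
  xyz=[
    [0, -0.03, 0],
    [0, -0.1, 0],
    [0, -0.2, 0],
    [0, -0.32, 0],
    [0, -0.44, 0],
    [0, -0.55, 0],
    [0, -0.6, 0],
    [0, -0.6, 0],
  ],
  rotation=[
    [0, 0, 0],
    [0, 0, 0],
    [0, 0, 0],
    [0, 0, 0],
    [0, 0, 0],
    [0, 0, 0],
    [0, 0, 0],
    [0, 0, 0],
  ],
)

```text
clock: 5.4
tcp_pos: [0.525, -0.2329, 0.4706]
orientation: [-1.093, -1.381, 1.38]
contact_force: [0.3, -0.2, -1.9]
grip_width: 0.0074
```

```bash
python3 snap.py d wrist scene
```

```text
t 5.4 tcp [ 0.525  -0.2329  0.4706] yaw 103.4 ydn [ 0.0034 -0.0017 -1.    ] F [ 0.28 -0.16 -1.89] M [ 0.07  0.03 -0.06] w 0.0074 j [ 0.01  0.26  0.37  1.74 -0.1   1.15  2.21]
```

View pics/d_wrist.png

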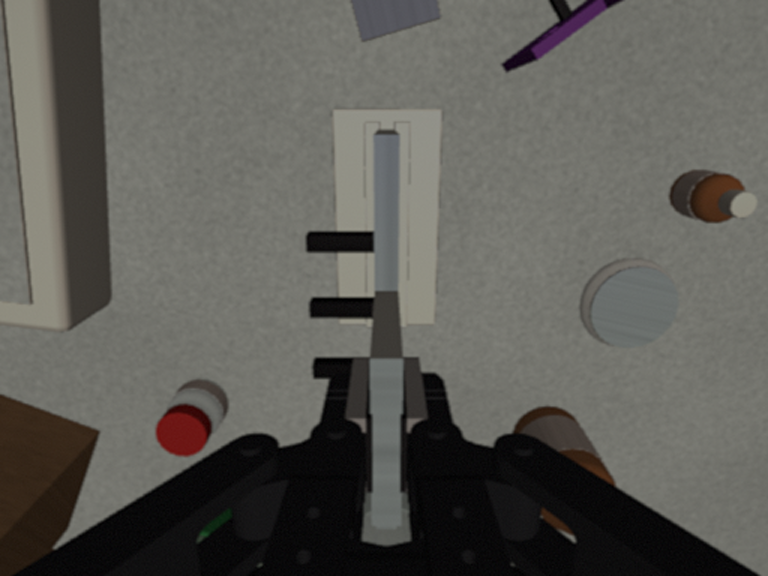

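View pics/d_scene.png

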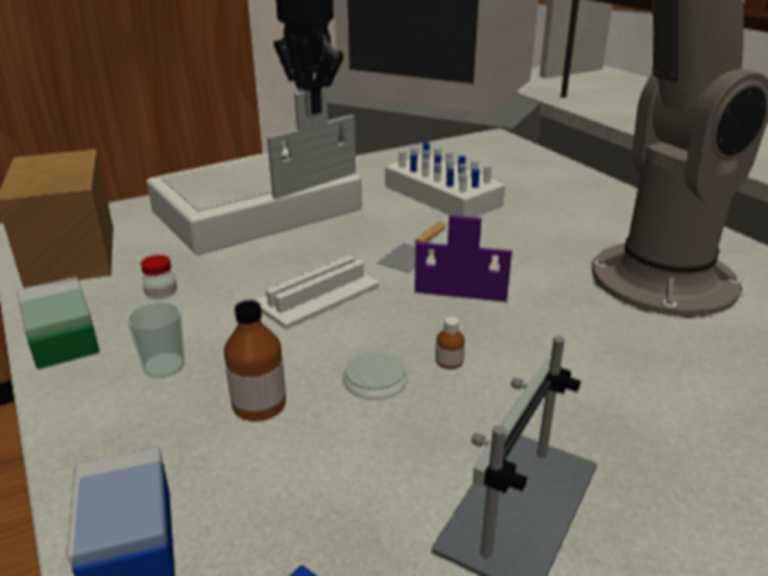

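```bash
python3 -c "
from snap import *
crop('d','wrist',195,75,110,195,4,'d_c')"
```

```text
(no output)
```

View pics/d_c.png

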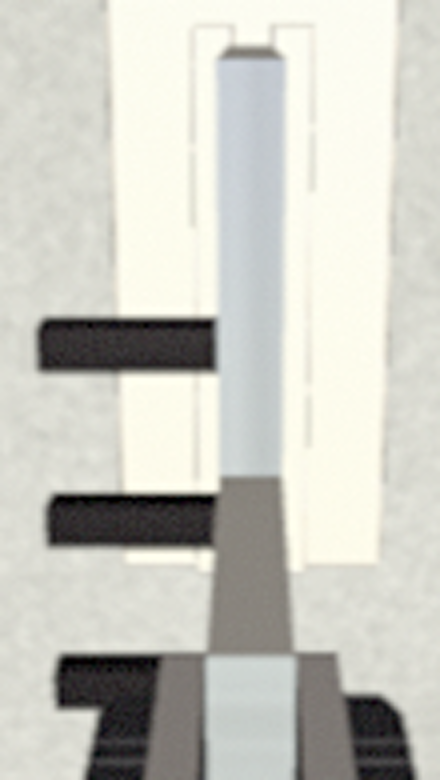

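```bash
cat > ft.py <<'E'
from snap import *
from scipy.optimize import least_squares
f,_=load('d','wrist');M=f['mount']
u=lambda x,y:((x+.5)/4-.5+195,(y+.5)/4-.5+75)
obs=[((-4,75,20),(218,58)),((4,75,20),(285,58)),((-4,25,20),(220,477)),((4,25,20),(282,477)),((-4,25,70),(207,655)),((4,25,70),(296,655)),((-4,75,-70),(228,46)),((4,75,-70),(273,46)),
((-34,26,-26),(39,371)),((-34,-4,-26),(48,546)),((-34,-34,-26),(57,707)),((-34,34,-26),(39,322)),((-34,4,-26),(48,496)),((-34,-26,-26),(57,655))]
P=np.array([a for a,b in obs])/1000;U=np.array([u(*b) for a,b in obs])
B=np.array([[1,0,0],[0,0,-1],[0,1,0]])
def m(p):return (R.from_rotvec(p[3:]).as_matrix()@B@P.T).T+p[:3]
s=least_squares(lambda p:np.r_[(proj(f,M,m(p))-U).ravel(),p[3:]*30],[0,.207,0,0,0,0],loss='soft_l1')
print((s.x[:3]*1000).round(2),np.degrees(s.x[3:]).round(2));print(((proj(f,M,m(s.x))-U)*4).round(1))
E
python3 ft.py
```

```text
[  0.5  209.29   0.75] [ 0.56 -0.11 -0.18]
[[-1.4  3.3]
 [ 1.4  3.2]
 [ 0.4 -4.1]
 [ 1.6 -4.1]
 [ 0.3 -0.6]
 [-0.8 -0.6]
 [ 2.  -3.1]
 [ 1.7 -3.2]
 [ 0.1  0.7]
 [ 0.6  0. ]
 [ 0.3 -1.2]
 [-2.6  0.6]
 [-1.9  5.1]
 [-2.   9.5]]
```

```bash
cat > fstand.py <<'E'
from snap import *
from scipy.optimize import least_squares
ft=r.grab_frame("top");fs=r.grab_frame("scene");Tt=cam(ft);Ts=cam(fs)
u=lambda c,o,k:[(c[0]+.5)/k-.5+o[0],(c[1]+.5)/k-.5+o[1]]
t=lambda *c:u(c,(80,130),5); s=lambda *c:u(c,(280,215),3.5)
# p: X,Y,yaw,h,dy ; (x,y,z0,usePin)
O=[(0,(-35,-100,10,0),t(293,102)),(0,(-35,100,10,0),t(500,458)),(0,(75,100,10,0),t(293,582)),(0,(75,-100,10,0),t(92,215)),
(1,(-35,-100,10,0),s(30,530)),(1,(75,100,10,0),s(413,328)),
(0,(-15,-50,0,1),t(208,158)),(0,(-15,50,0,1),t(322,363)),
(1,(-15,-50,0,1),s(132,273)),(1,(-15,50,0,1),s(224,141)),
(0,(0,-95,10,1),t(130,80)),(0,(0,95,10,1),t(345,473)),
(1,(0,-95,-10,1),s(130,381)),(1,(0,-95,10,1),s(127,341)),
(1,(16,80,172,0),s(323,40)),(1,(16,-80,172,0),s(185,250))]
def res(p):
    c,sn=np.cos(p[2]),np.sin(p[2]);e=[]
    for k,(x,y,z,b),uv in O:
        y=(y+b*p[4])/1e3;x=x/1e3;z=z/1e3+b*p[3]/1e3
        e.append(proj(*((ft,Tt),(fs,Ts))[k],[p[0]+c*x-sn*y,p[1]+sn*x+c*y,z])[0]-uv)
    return np.array(e)
q=least_squares(lambda p:res(p).ravel(),[.53,.25,np.radians(119),140,0],loss='soft_l1',x_scale=[.01,.01,.1,10,5]).x
print(q[:2],np.degrees(q[2]),q[3:]);print(res(q).round(1).tolist())
c,sn=np.cos(q[2]),np.sin(q[2])
for y in(-50,50): Y=(y+q[4])/1e3; print('pin root',q[0]-sn*Y,q[1]+c*Y)
E
python3 fstand.py
```

```text
[0.53489998 0.25817174] 120.82775085096084 [118.98473287   2.89048346]
[[-1.2, -1.0], [-0.5, -0.7], [-0.8, 0.1], [-1.7, 0.6], [-1.0, -1.3], [0.3, -0.6], [1.2, -0.3], [2.0, -0.5], [1.3, 0.6], [0.2, 0.7], [-2.1, -0.3], [0.3, 0.1], [-1.8, -1.1], [-0.0, -0.4], [0.3, -0.7], [0.6, 0.0]]
pin root 0.5753534728123965 0.28231342472222215
pin root 0.48948229366805174 0.23106754105963073
```

```bash
python3 -c "
from h import *
st();rows([([.548,-.02,.471],112),([.56,.05,.471],120.8)])"
```

```text
t 5.6 tcp [ 0.5248 -0.2326  0.4686] yaw 103.4 ydn [-4.e-04 -8.e-04 -1.e+00] F [ 0.28 -0.65 -1.99] M [0.02 0.05 0.04] w 0.007 j [ 0.01  0.26  0.37  1.75 -0.1   1.15  2.21]
[0.6716, -0.0087, -0.2395] [-0.0004, -0.0955, -0.0004]
[0.8893, -0.0089, -0.3325] [-0.0005, -0.1933, -0.0004]
```

step_arm(
  xyz=[
    [0.1, -0.009, -0.035],
    [0.24, -0.009, -0.085],
    [0.38, -0.009, -0.135],
    [0.53, -0.009, -0.19],
    [0.67, -0.009, -0.24],
    [0.78, -0.009, -0.29],
    [0.89, -0.009, -0.333],
    [0.89, -0.009, -0.333],
  ],
  rotation=[
    [0, -0.02, 0],
    [0, -0.04, 0],
    [0, -0.06, 0],
    [0, -0.09, 0],
    [0, -0.12, 0],
    [0, -0.16, 0],
    [0, -0.193, 0],
    [0, -0.193, 0],
  ],
)

```text
clock: 6.6
tcp_pos: [0.5605, 0.0542, 0.4705]
orientation: [-0.9, -1.597, 1.597]
contact_force: [-0.3, -0.2, -2.1]
grip_width: 0.0073
```

```bash
python3 -c "
from h import *
st();rows([([.573,.188,.471],120.8)])"
```

```text
t 6.6 tcp [0.5605 0.0542 0.4705] yaw 121.15 ydn [-1.2e-03  3.0e-04 -1.0e+00] F [-0.26 -0.16 -2.07] M [ 0.01 -0.02 -0.  ] w 0.0073 j [-0.34  0.23  0.16  1.76 -0.04  1.16  1.95]
[0.3601, -0.0017, -0.2663] [-0.0006, 0.0039, 0.0005]
```

step_arm(
  xyz=[
    [0.12, 0, -0.09],
    [0.24, 0, -0.18],
    [0.36, 0, -0.266],
    [0.36, 0, -0.266],
    [0.36, 0, -0.266],
  ],
  rotation=[
    [0, 0.004, 0],
    [0, 0.004, 0],
    [0, 0.004, 0],
    [0, 0.004, 0],
    [0, 0.004, 0],
  ],
)

```text
clock: 7.22
tcp_pos: [0.5733, 0.1869, 0.4701]
orientation: [-0.905, -1.59, 1.594]
contact_force: [0.4, 0.1, -2.5]
grip_width: 0.0071
```

```bash
python3 snap.py e wrist scene
```

```text
t 7.22 tcp [0.5733 0.1869 0.4701] yaw 120.73 ydn [-0.0017 -0.0012 -1.    ] F [ 0.39  0.09 -2.46] M [-0.04 -0.05  0.03] w 0.0071 j [-0.5   0.3   0.1   1.66 -0.03  1.18  1.72]
```

View pics/e_wrist.png

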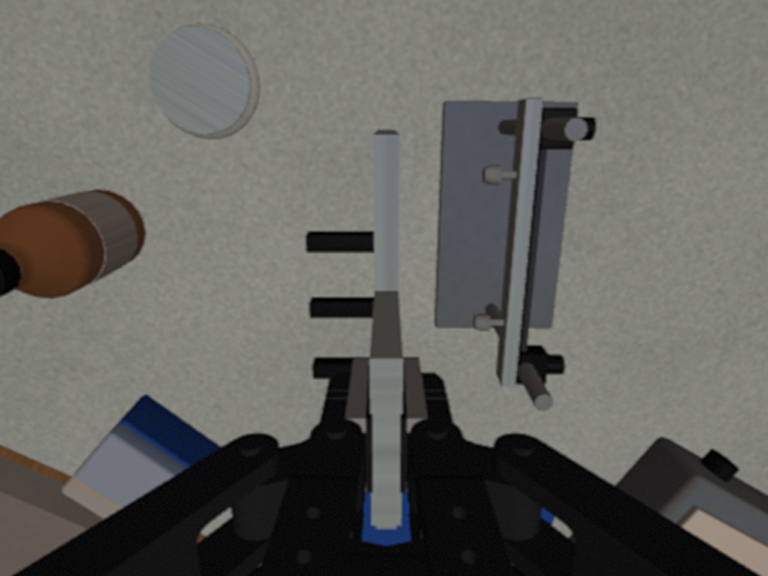

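View pics/e_scene.png

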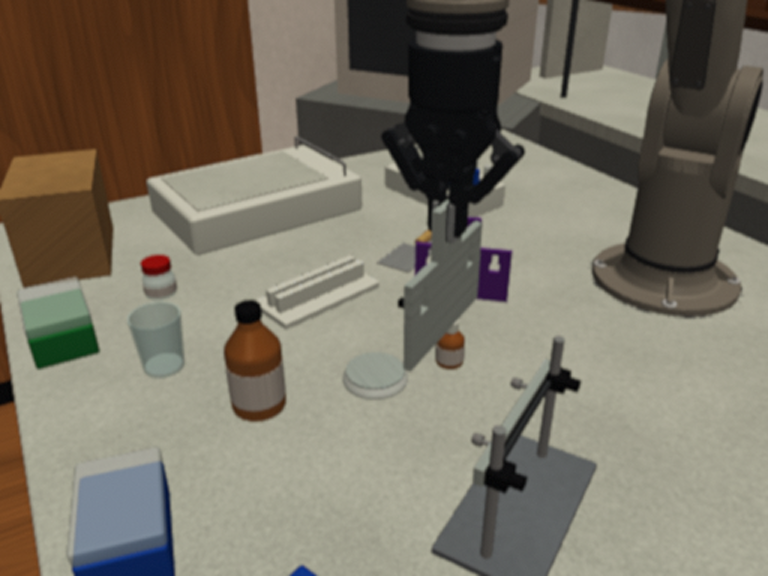

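```bash
python3 -c "
from snap import *
crop('e','wrist',285,60,115,215,3.5,'e_c')
crop('e','wrist',310,100,50,30,14,'e_p1');crop('e','wrist',305,200,50,30,14,'e_p2')"
```

```text
(no output)
```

View pics/e_c.png

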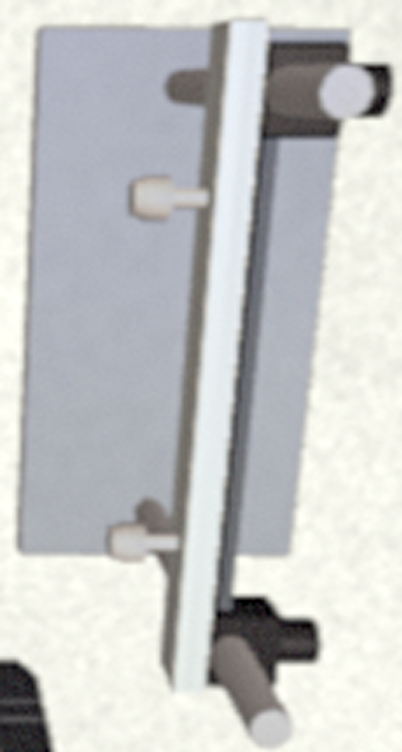

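View pics/e_p1.png

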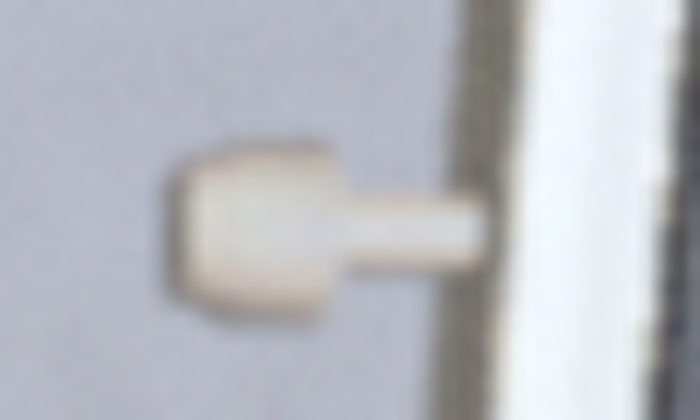

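View pics/e_p2.png

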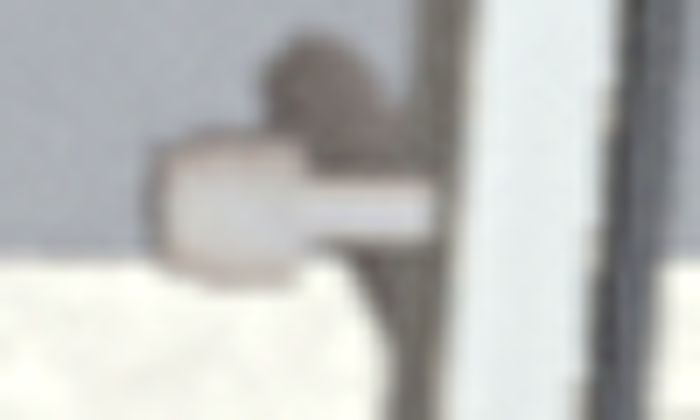

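```bash
cat > fe.py <<'E'
from snap import *
from scipy.optimize import least_squares
f,T=load('e','wrist')
u=lambda c,o,k:[(c[0]+.5)/k-.5+o[0],(c[1]+.5)/k-.5+o[1]]
c=lambda *a:u(a,(285,60),3.5);p1=lambda *a:u(a,(310,100),14);p2=lambda *a:u(a,(305,200),14)
O=[((-35,100,10,0),c(38,28)),((-35,-100,10,0),c(20,552)),((75,-100,10,0),c(290,556)),
((0,95,10,1),c(218,22)),((0,-95,10,1),c(176,690)),((0,-95,-10,1),c(166,668)),((16,80,172,0),c(347,91)),((16,-80,172,0),c(271,727)),
((-10,50,0,1),p1(333,235)),((-10,-50,0,1),p2(303,208)),((0,50,0,1),p1(492,231)),((0,-50,0,1),p2(437,210)),((-10,56,0,1),p1(335,150)),((-10,44,0,1),p1(325,320)),((-10,-44,0,1),p2(305,136)),((-10,-56,0,1),p2(300,282))]
w=np.array([1]*8+[2]*8)[:,None]
def res(p):
    C,S=np.cos(p[2]),np.sin(p[2]);A=[]
    for (x,y,z,b),uv in O:
        y=(y+b*p[4])/1e3;x/=1e3;z=z/1e3+b*p[3]/1e3;A.append([p[0]+C*x-S*y,p[1]+S*x+C*y,z])
    return proj(f,T,np.array(A))-np.array([uv for _,uv in O])
s=least_squares(lambda p:(w*res(p)).ravel(),[.535,.258,2.1,125,0],loss='soft_l1',x_scale=[.01,.01,.1,10,5]);q=s.x
print(q[:2],np.degrees(q[2]),q[3:]);print(res(q).round(1).tolist())
C,S=np.cos(q[2]),np.sin(q[2])
Y=q[4]/1e3;print('bar mid (pins)',q[0]-S*Y,q[1]+C*Y)
E
python3 fe.py
```

```text
[0.53445969 0.25892116] 120.64639254655576 [121.26416491   1.77769345]
[[0.1, -0.9], [-0.1, 1.1], [1.0, 0.1], [3.9, -1.0], [-0.2, 1.1], [-1.4, -1.8], [0.0, 0.0], [0.9, 0.2], [-0.1, -0.0], [-0.0, 0.1], [-0.9, 0.3], [0.1, -0.0], [0.2, -0.5], [-0.0, 0.3], [0.2, -0.1], [-0.2, 0.2]]
bar mid (pins) 0.5329302887719477 0.25801499938205513
```

```bash
cat >> h.py <<'E'
YAW=120.65;PC=np.array([.53293,.25801]);XS=np.array([np.cos(np.radians(YAW)),np.sin(np.radians(YAW))]);YS=np.array([-XS[1],XS[0]])
DX,DZ,DY=.00025,.0006,.208
def tgt(x,y,midz): # mm in stand pin coords -> TCP
    q=PC+XS*(x/1e3-DX)+YS*(y/1e3-DZ); return ([q[0],q[1],midz/1e3+DY],YAW)
def where():
    o=st();d=o['tcp_pos'][:2]-PC;print('holder mid: x %.2f y %.2f z %.2f lower %.2f'%(1e3*(d@XS+DX),1e3*(d@YS+DZ),1e3*(o['tcp_pos'][2]-DY),1e3*(o['tcp_pos'][2]-DY)-70))
    M=R.from_rotvec(o['orientation']).as_matrix();f=o['contact_force'];print('F stand x %.2f y %.2f z %.2f'%(f[:2]@XS,f[:2]@YS,f[2]))
E
python3 -c "
from h import *
where();rows([tgt(-13,0,262),tgt(-13,0,215),tgt(-13,0,205)])"
```

```text
t 7.33 tcp [0.5733 0.186  0.4704] yaw 120.63 ydn [-1.3e-03 -8.0e-04 -1.0e+00] F [-0.41 -0.94 -2.1 ] M [-0.    0.03 -0.07] w 0.0072 j [-0.5   0.3   0.1   1.66 -0.03  1.18  1.72]
holder mid: x -82.31 y 2.55 z 262.38 lower 192.38
F stand x -0.60 y 0.83 z -2.10
[0.231, 0.0012, -0.0085] [-0.001, -0.0002, -0.0]
[0.2311, 0.1579, -0.0087] [-0.001, -0.0002, -0.0]
[0.2311, 0.1912, -0.0087] [-0.001, -0.0002, -0.0]
```

step_arm(
  xyz=[
    [0.08, 0, -0.003],
    [0.17, 0, -0.0085],
    [0.231, 0, -0.0085],
    [0.231, 0.02, -0.0085],
    [0.231, 0.06, -0.0085],
    [0.231, 0.1, -0.0085],
    [0.231, 0.13, -0.0085],
    [0.231, 0.158, -0.0085],
    [0.231, 0.175, -0.0085],
    [0.231, 0.18, -0.0085],
    [0.231, 0.18, -0.0085],
  ],
  rotation=[
    [0, 0, 0],
    [0, 0, 0],
    [0, 0, 0],
    [0, 0, 0],
    [0, 0, 0],
    [0, 0, 0],
    [0, 0, 0],
    [0, 0, 0],
    [0, 0, 0],
    [0, 0, 0],
    [0, 0, 0],
  ],
)

```text
clock: 8.7
tcp_pos: [0.5402, 0.2469, 0.4166]
orientation: [-0.906, -1.59, 1.592]
contact_force: [0.4, 0.9, -2.6]
grip_width: 0.007
```

```bash
python3 -c "
from snap import *
where()
snap('f',('wrist','scene'));crop('f','scene',240,120,170,180,4,'f_s')"
```

```text
t 8.7 tcp [0.5402 0.2469 0.4166] yaw 120.64 ydn [-1.e-03 -7.e-04 -1.e+00] F [ 0.44  0.94 -2.62] M [-0.    0.    0.03] w 0.007 j [-0.59  0.33  0.07  1.75 -0.02  1.06  1.59]
holder mid: x -12.98 y -0.02 z 208.55 lower 138.55
F stand x 0.58 y -0.86 z -2.62
```

View pics/f_wrist.png

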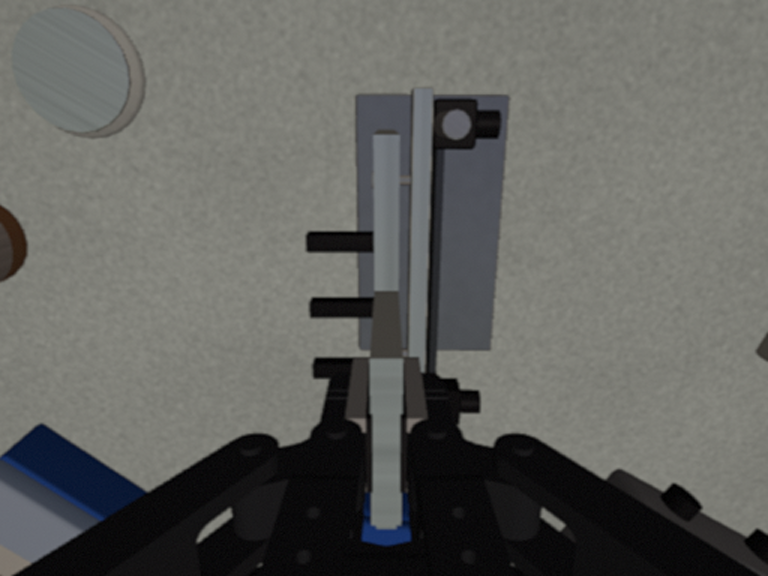

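View pics/f_s.png

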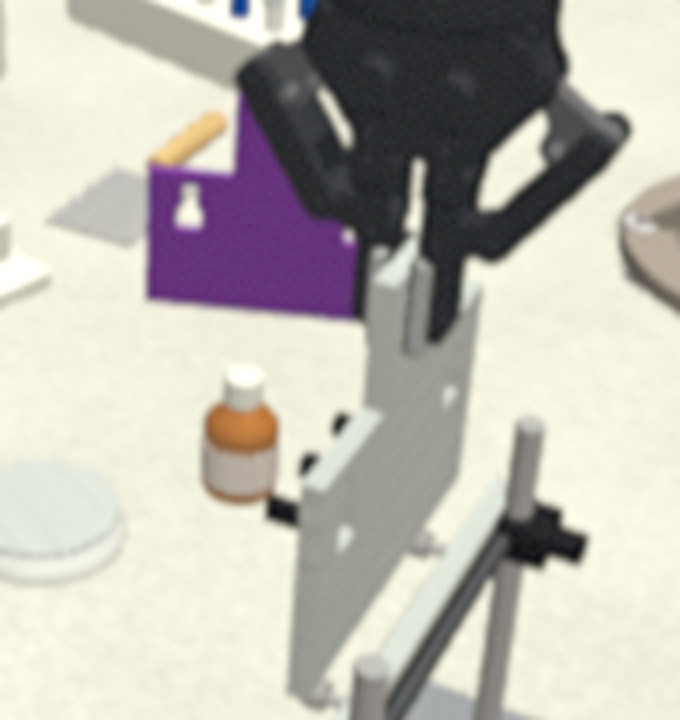

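step_arm(
  xyz=[
    [0, 0.009, 0],
    [0, 0.018, 0],
    [0, 0.027, 0],
    [0, 0.027, 0],
  ],
  rotation=[
    [0, 0, 0],
    [0, 0, 0],
    [0, 0, 0],
    [0, 0, 0],
  ],
)

```text
clock: 9.3
tcp_pos: [0.5402, 0.2469, 0.4083]
orientation: [-0.906, -1.59, 1.592]
contact_force: [-0.6, -0.4, -2.4]
grip_width: 0.007
```

step_arm(
  xyz=[
    [0, 0.006, 0],
    [0, 0.006, 0],
  ],
  rotation=[
    [0, 0, 0],
    [0, 0, 0],
  ],
)

```text
clock: 9.55
tcp_pos: [0.5401, 0.2469, 0.4063]
orientation: [-0.906, -1.59, 1.592]
contact_force: [0.1, 0.3, -2.1]
grip_width: 0.0067
```

```bash
python3 -c "
from h import *
where()"
```

```text
t 9.55 tcp [0.5401 0.2469 0.4063] yaw 120.64 ydn [-0.0015 -0.001  -1.    ] F [ 0.11  0.26 -2.13] M [ 0.04 -0.03 -0.  ] w 0.0067 j [-0.58  0.34  0.06  1.76 -0.03  1.04  1.59]
holder mid: x -12.93 y 0.10 z 198.29 lower 128.29
F stand x 0.17 y -0.22 z -2.13
```

step_arm(
  xyz=[
    [0, 0.004, 0],
    [0, 0.004, 0],
  ],
  rotation=[
    [0, 0, 0],
    [0, 0, 0],
  ],
)

```text
clock: 9.8
tcp_pos: [0.54, 0.2469, 0.405]
orientation: [-0.906, -1.589, 1.593]
contact_force: [0.3, -0.2, -2.1]
grip_width: 0.0069
```

step_arm(
  xyz=[
    [0, 0.004, 0],
    [0, 0.004, 0],
  ],
  rotation=[
    [0, 0, 0],
    [0, 0, 0],
  ],
)

```text
clock: 10.05
tcp_pos: [0.5401, 0.2469, 0.404]
orientation: [-0.906, -1.59, 1.592]
contact_force: [0.1, 0.4, -0.4]
grip_width: 0.0072
```

step_arm(
  xyz=[
    [0, 0.004, 0],
    [0, 0.004, 0],
  ],
  rotation=[
    [0, 0, 0],
    [0, 0, 0],
  ],
)

```text
clock: 10.3
tcp_pos: [0.5402, 0.2469, 0.4032]
orientation: [-0.906, -1.59, 1.592]
contact_force: [-1.9, -0.2, 1.7]
grip_width: 0.007
```

```bash
python3 -c "
from snap import *
where();print(XS@r.get_obs()['moment'][:2],YS@r.get_obs()['moment'][:2])
snap('g',('wrist','scene'));where();print(XS@r.get_obs()['moment'][:2])
crop('g','scene',240,120,170,180,4,'g_s')"
```

```text
t 10.3 tcp [0.5402 0.2469 0.4032] yaw 120.64 ydn [-1.e-03 -6.e-04 -1.e+00] F [-1.92 -0.24  1.7 ] M [-0.17  0.33 -0.  ] w 0.007 j [-0.58  0.35  0.06  1.76 -0.03  1.04  1.59]
holder mid: x -12.98 y 0.02 z 195.22 lower 125.22
F stand x 0.77 y 1.78 z 1.70
0.3727576041936073 -0.024420679811939468
t 10.4 tcp [0.5402 0.2469 0.4031] yaw 120.64 ydn [-1.e-03 -6.e-04 -1.e+00] F [-1.58 -0.47  2.97] M [-0.18  0.28  0.05] w 0.0068 j [-0.58  0.35  0.06  1.76 -0.03  1.04  1.59]
holder mid: x -12.97 y 0.02 z 195.15 lower 125.15
F stand x 0.40 y 1.60 z 2.97
0.3330376758620603
```

View pics/g_s.png

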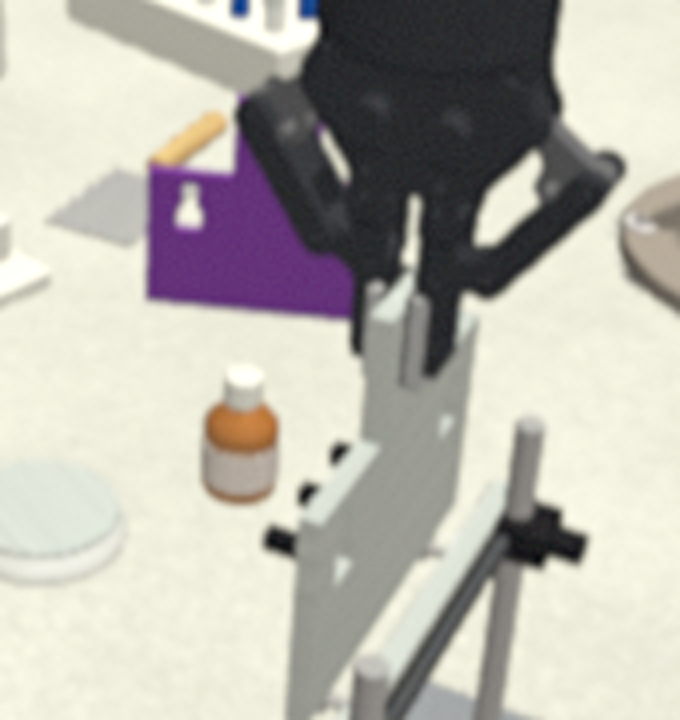

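```bash
python3 -c "
from h import *
rows([tgt(-13,0,200),tgt(-45,0,200),tgt(-45,0,130.7),tgt(-30,0,130.7)])"
```

```text
[-0.0001, -0.0162, -0.0] [-0.0008, -0.0001, -0.0]
[-0.1068, -0.0162, -0.0001] [-0.0008, -0.0001, -0.0]
[-0.1068, 0.2148, -0.0003] [-0.0008, -0.0001, -0.0]
[-0.0568, 0.2148, -0.0003] [-0.0008, -0.0001, -0.0]
```

step_arm(
  xyz=[
    [0, -0.016, 0],
    [-0.04, -0.016, 0],
    [-0.107, -0.016, 0],
    [-0.107, 0.01, 0],
    [-0.107, 0.07, 0],
    [-0.107, 0.13, 0],
    [-0.107, 0.19, 0],
    [-0.107, 0.215, 0],
    [-0.107, 0.215, 0],
    [-0.107, 0.215, 0],
  ],
  rotation=[
    [0, 0, 0],
    [0, 0, 0],
    [0, 0, 0],
    [0, 0, 0],
    [0, 0, 0],
    [0, 0, 0],
    [0, 0, 0],
    [0, 0, 0],
    [0, 0, 0],
    [0, 0, 0],
  ],
)

```text
clock: 11.65
tcp_pos: [0.5568, 0.2194, 0.3393]
orientation: [-0.907, -1.591, 1.591]
contact_force: [0.3, 0.4, -1.3]
grip_width: 0.0073
```

```bash
python3 -c "
from snap import *
where()
snap('i',('wrist','scene'));crop('i','scene',240,150,170,180,4,'i_s');crop('i','wrist',195,50,140,190,4,'i_c')"
```

```text
t 11.65 tcp [0.5568 0.2194 0.3393] yaw 120.63 ydn [ 1.e-04 -1.e-04 -1.e+00] F [ 0.32  0.35 -1.34] M [ 0.04 -0.05 -0.  ] w 0.0073 j [-0.53  0.42  0.07  1.81 -0.04  0.91  1.66]
holder mid: x -45.11 y -0.22 z 131.27 lower 61.27
F stand x 0.14 y -0.45 z -1.34
```

View pics/i_c.png

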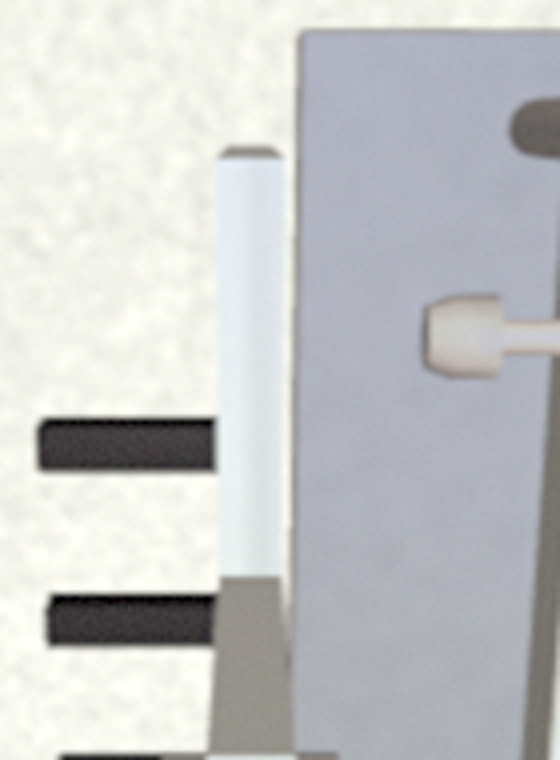

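View pics/i_s.png

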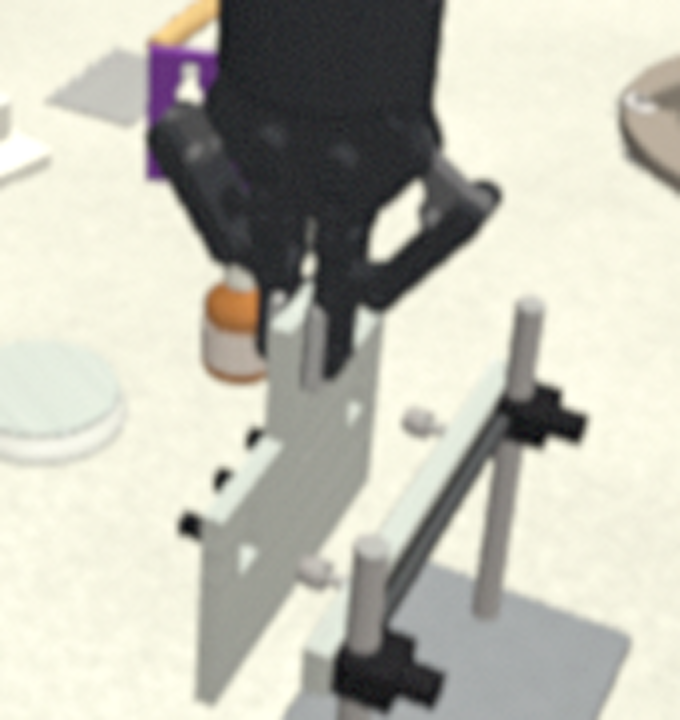

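```bash
python3 -c "
from snap import *
f,_=load('i','wrist');M=f['mount']
def ony(uv,y):
    d=M[:3,:3]@np.array([(uv[0]-f['cx'])/f['fx'],(uv[1]-f['cy'])/f['fy'],1]);return ((M[:3,3]+d*(y-M[1,3])/d[1])*1e3).round(2)
u=lambda x,y:((x+.5)/4-.5+195,(y+.5)/4-.5+50)
for n,p,y in [('head top',(500,296),.2190),('head bot',(500,378),.2190),('head tip',(427,337),.219),('shank',(530,338),.219),('prong1',(39,419),.2085+.026),('prong1b',(39,471),.2345),('prong2',(48,596),.2345),('prong2b',(48,645),.2345),('plate end L',(217,157),.1885),('plate end R',(285,157),.1885),('tab',(250,752),.1385)]: print(n,ony(u(*p),y))
"
```

```text
head top [ 35.27 219.    56.56]
head bot [ 35.95 219.    44.93]
head tip [ 25.22 219.    50.8 ]
shank [ 39.89 219.    50.66]
prong1 [-33.06 234.5   35.6 ]
prong1b [-33.48 234.5   27.2 ]
prong2 [-33.04 234.5    6.1 ]
prong2b [-33.45 234.5   -2.53]
plate end L [ -3.75 188.5   76.  ]
plate end R [  4.03 188.5   76.  ]
tab [1.000e-02 1.385e+02 2.556e+01]
```

step_arm(
  xyz=[
    [0, 0.003, 0.0034],
    [0.03, 0.003, 0.0034],
    [0.06, 0.003, 0.0034],
    [0.06, 0.003, 0.0034],
  ],
  rotation=[
    [-0.0045, 0, 0],
    [-0.0045, 0, 0],
    [-0.0045, 0, 0],
    [-0.0045, 0, 0],
  ],
)

```text
clock: 12.25
tcp_pos: [0.5459, 0.2359, 0.3386]
orientation: [-0.909, -1.6, 1.587]
contact_force: [0.5, -0.4, -1.8]
grip_width: 0.0073
```

```bash
python3 -c "
from snap import *
where()
snap('k',('wrist','scene'));crop('k','scene',260,170,120,150,5,'k_s');crop('k','wrist',195,50,140,190,4,'k_c')"
```

```text
t 12.25 tcp [0.5459 0.2359 0.3386] yaw 120.77 ydn [ 0.006   0.0043 -1.    ] F [ 0.52 -0.36 -1.85] M [ 0.02 -0.02  0.05] w 0.0073 j [-0.56  0.41  0.06  1.82 -0.03  0.9   1.63]
holder mid: x -25.44 y 0.71 z 130.57 lower 60.57
F stand x -0.57 y -0.26 z -1.85
```

View pics/k_c.png

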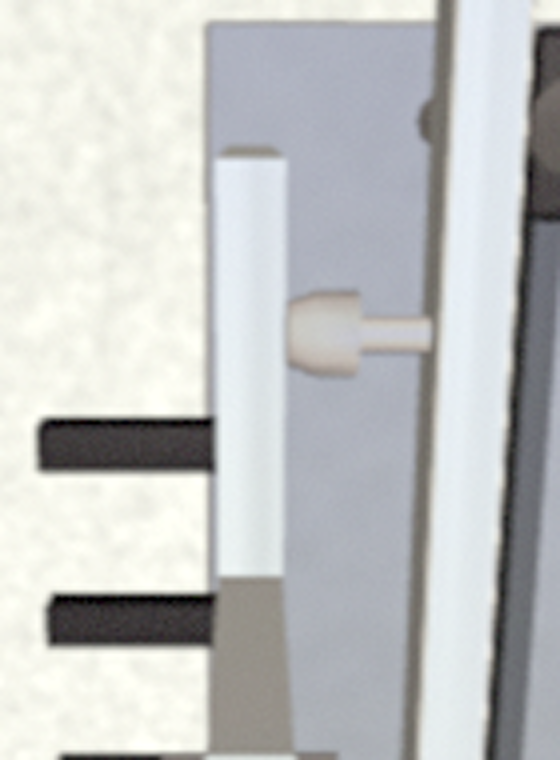

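View pics/k_s.png

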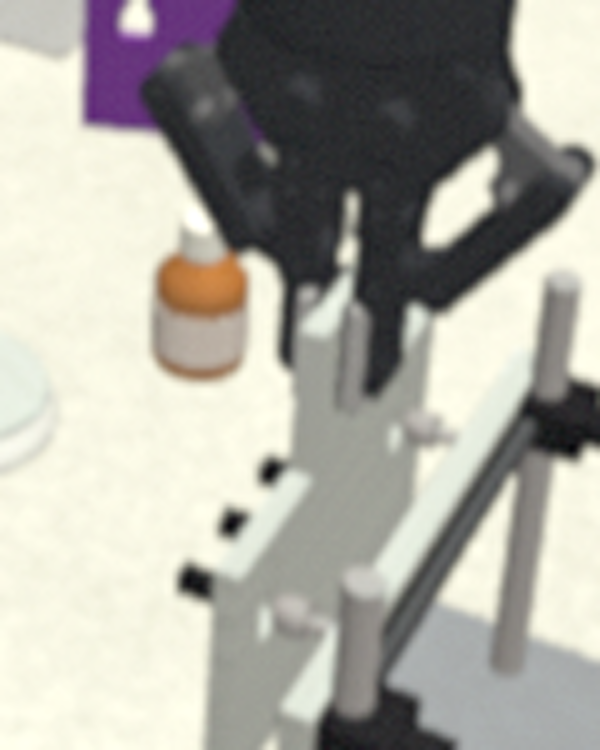

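step_arm(
  xyz=[
    [0.008, 0, 0],
    [0.014, 0, 0],
    [0.014, 0, 0],
  ],
  rotation=[
    [0, 0, 0],
    [0, 0, 0],
    [0, 0, 0],
  ],
)

```text
clock: 12.72
tcp_pos: [0.5443, 0.2384, 0.3385]
orientation: [-0.91, -1.599, 1.587]
contact_force: [-0.5, -0.9, -2.2]
grip_width: 0.0066
```

```bash
python3 -c "
from h import *
where()"
```

```text
t 12.72 tcp [0.5443 0.2384 0.3385] yaw 120.69 ydn [ 0.0064  0.0036 -1.    ] F [-0.55 -0.9  -2.16] M [-0.01 -0.02 -0.01] w 0.0066 j [-0.57  0.41  0.06  1.82 -0.03  0.9   1.62]
holder mid: x -22.46 y 0.79 z 130.54 lower 60.54
F stand x -0.49 y 0.93 z -2.16
```

step_arm(
  xyz=[
    [0.008, 0, 0],
    [0.014, 0, 0],
    [0.014, 0, 0],
  ],
  rotation=[
    [0, 0, 0],
    [0, 0, 0],
    [0, 0, 0],
  ],
)

```text
clock: 13.1
tcp_pos: [0.5421, 0.2422, 0.3385]
orientation: [-0.91, -1.599, 1.587]
contact_force: [0.8, -0.2, -3.0]
grip_width: 0.0065
```

```bash
python3 -c "
from h import *
where()"
```

```text
t 13.1 tcp [0.5421 0.2422 0.3385] yaw 120.71 ydn [ 0.0064  0.0037 -1.    ] F [ 0.8  -0.24 -3.03] M [0.   0.01 0.01] w 0.0065 j [-0.57  0.41  0.06  1.83 -0.03  0.9   1.61]
holder mid: x -18.03 y 0.77 z 130.52 lower 60.52
F stand x -0.62 y -0.57 z -3.03
```

Freely inside the taper; continue in small steps.

step_arm(
  xyz=[
    [0.007, 0, 0],
    [0.014, 0, 0],
    [0.014, 0, 0],
  ],
  rotation=[
    [0, 0, 0],
    [0, 0, 0],
    [0, 0, 0],
  ],
)

```text
clock: 13.48
tcp_pos: [0.5398, 0.2461, 0.3385]
orientation: [-0.91, -1.599, 1.587]
contact_force: [0.7, 0.6, -1.2]
grip_width: 0.0066
```

```bash
python3 -c "
from snap import *
where();snap('l',('wrist','scene'));crop('l','scene',260,170,120,150,5,'l_s')"
```

```text
t 13.47 tcp [0.5398 0.2461 0.3385] yaw 120.73 ydn [ 0.0063  0.0039 -1.    ] F [ 0.74  0.6  -1.19] M [ 0.02  0.09 -0.05] w 0.0066 j [-0.58  0.41  0.06  1.83 -0.03  0.9   1.6 ]
holder mid: x -13.49 y 0.74 z 130.55 lower 60.55
F stand x 0.14 y -0.94 z -1.19
```

View pics/l_s.png

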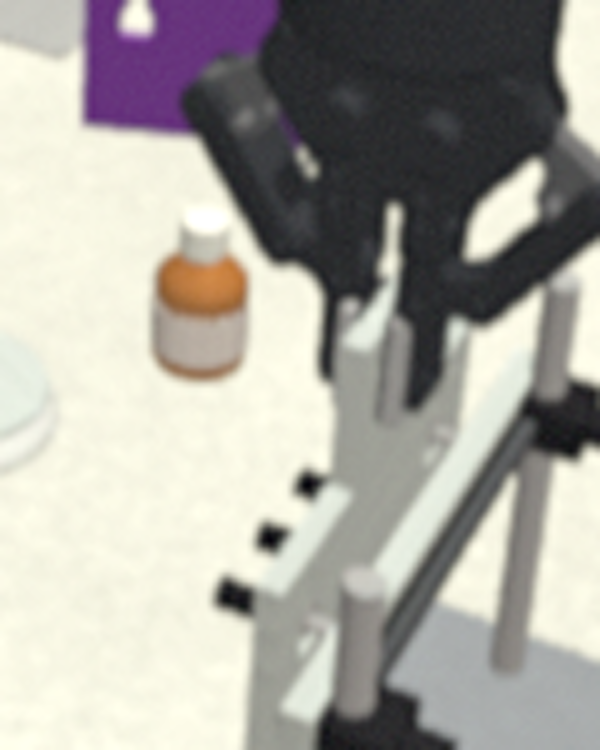

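step_arm(
  xyz=[
    [0.008, 0, 0],
    [0.016, 0, 0],
    [0.022, 0, 0],
    [0.022, 0, 0],
  ],
  rotation=[
    [0, 0, 0],
    [0, 0, 0],
    [0, 0, 0],
    [0, 0, 0],
  ],
)

```text
clock: 14.08
tcp_pos: [0.5365, 0.2518, 0.3385]
orientation: [-0.91, -1.599, 1.587]
contact_force: [-0.1, 0.1, -1.8]
grip_width: 0.007
```

```bash
python3 -c "
from h import *
where()"
```

```text
t 14.07 tcp [0.5365 0.2518 0.3385] yaw 120.73 ydn [ 0.0063  0.0038 -1.    ] F [-0.1   0.13 -1.78] M [-0.06 -0.04 -0.  ] w 0.007 j [-0.59  0.41  0.06  1.83 -0.03  0.9   1.59]
holder mid: x -6.93 y 0.75 z 130.53 lower 60.53
F stand x 0.16 y 0.01 z -1.78
```

step_arm(
  xyz=[
    [0.007, 0, 0],
    [0.007, 0, 0],
  ],
  rotation=[
    [0, 0, 0],
    [0, 0, 0],
  ],
)

```text
clock: 14.32
tcp_pos: [0.5354, 0.2536, 0.3385]
orientation: [-0.91, -1.599, 1.588]
contact_force: [0.4, -0.6, -2.0]
grip_width: 0.0071
```

step_arm(
  xyz=[
    [0.005, 0, 0],
    [0.005, 0, 0],
  ],
  rotation=[
    [0, 0, 0],
    [0, 0, 0],
  ],
)

```text
clock: 14.58
tcp_pos: [0.5349, 0.2544, 0.3386]
orientation: [-0.911, -1.599, 1.588]
contact_force: [1.8, -1.6, -2.1]
grip_width: 0.0066
```

```bash
python3 -c "
from h import *
where()"
```

```text
t 14.57 tcp [0.5349 0.2544 0.3386] yaw 120.7 ydn [ 0.0068  0.0031 -1.    ] F [ 1.84 -1.59 -2.14] M [-0.39 -0.32 -0.22] w 0.0066 j [-0.6   0.41  0.06  1.83 -0.03  0.9   1.58]
holder mid: x -3.85 y 0.77 z 130.57 lower 60.57
F stand x -2.31 y -0.77 z -2.14
```

step_arm(
  xyz=[
    [0.002, 0, 0],
    [0.002, 0, 0],
    [0.002, 0, 0],
  ],
  rotation=[
    [0, 0.003, 0],
    [0, 0.003, 0],
    [0, 0.003, 0],
  ],
)

```text
clock: 14.95
tcp_pos: [0.5347, 0.2546, 0.3385]
orientation: [-0.914, -1.595, 1.585]
contact_force: [1.6, -1.1, -1.7]
grip_width: 0.0073
```

```bash
python3 -c "
from snap import *
where();snap('m',('wrist','scene'));crop('m','scene',260,170,120,150,5,'m_s');crop('m','wrist',195,50,140,190,4,'m_c');where()"
```

```text
t 14.95 tcp [0.5347 0.2546 0.3385] yaw 120.42 ydn [ 0.0069  0.0027 -1.    ] F [ 1.56 -1.12 -1.74] M [-0.68 -0.39 -0.01] w 0.0073 j [-0.6   0.41  0.06  1.83 -0.03  0.9   1.58]
holder mid: x -3.54 y 0.83 z 130.54 lower 60.54
F stand x -1.76 y -0.78 z -1.74
t 15.05 tcp [0.5347 0.2547 0.3386] yaw 120.42 ydn [ 0.007   0.0028 -1.    ] F [ 1.38 -3.11 -2.14] M [-0.73 -0.42 -0.03] w 0.0069 j [-0.6   0.41  0.06  1.83 -0.03  0.9   1.58]
holder mid: x -3.49 y 0.79 z 130.56 lower 60.56
F stand x -3.38 y 0.40 z -2.14
```

View pics/m_s.png

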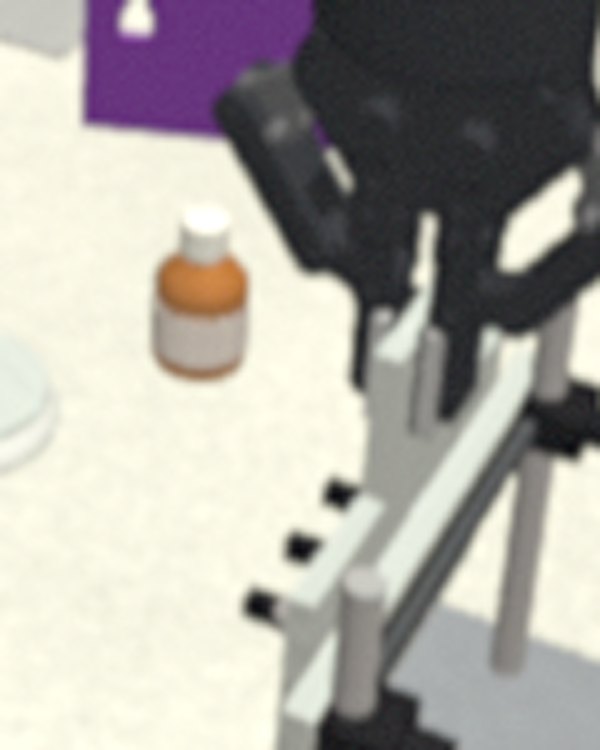

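View pics/m_c.png

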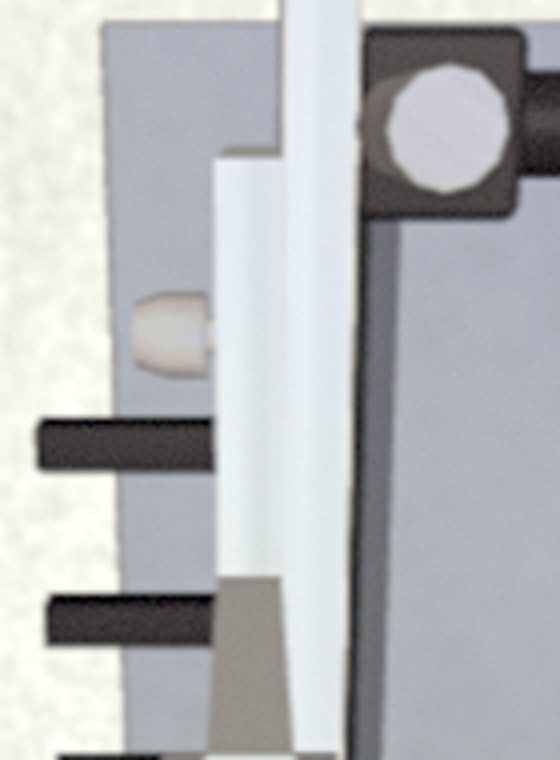

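step_arm(
  xyz=[
    [0, 0.008, 0],
    [0, 0.018, 0],
    [0, 0.028, 0],
    [0, 0.038, 0],
    [0, 0.048, 0],
    [0, 0.055, 0],
    [0, 0.055, 0],
  ],
  rotation=[
    [0, 0, 0],
    [0, 0, 0],
    [0, 0, 0],
    [0, 0, 0],
    [0, 0, 0],
    [0, 0, 0],
    [0, 0, 0],
  ],
)

```text
clock: 15.92
tcp_pos: [0.5348, 0.2547, 0.3218]
orientation: [-0.914, -1.595, 1.585]
contact_force: [1.8, -2.8, -1.2]
grip_width: 0.0071
```

```bash
python3 -c "
from h import *
where()"
```

```text
t 15.93 tcp [0.5348 0.2547 0.3218] yaw 120.42 ydn [ 0.0067  0.0026 -1.    ] F [ 1.78 -2.78 -1.24] M [-0.68 -0.43  0.08] w 0.0071 j [-0.6   0.43  0.06  1.84 -0.03  0.86  1.58]
holder mid: x -3.54 y 0.72 z 113.82 lower 43.82
F stand x -3.30 y -0.11 z -1.24
```

step_arm(
  xyz=[
    [0, 0.005, 0],
    [0, 0.007, 0],
    [0, 0.007, 0],
  ],
  rotation=[
    [0, 0, 0],
    [0, 0, 0],
    [0, 0, 0],
  ],
)

```text
clock: 16.3
tcp_pos: [0.5348, 0.2547, 0.3197]
orientation: [-0.914, -1.595, 1.585]
contact_force: [2.4, -1.8, -0.2]
grip_width: 0.0072
```

step_arm(
  xyz=[
    [0, 0.004, 0],
    [0, 0.004, 0],
  ],
  rotation=[
    [0, 0, 0],
    [0, 0, 0],
  ],
)

```text
clock: 16.55
tcp_pos: [0.5348, 0.2547, 0.3185]
orientation: [-0.914, -1.595, 1.585]
contact_force: [1.9, -3.2, -0.2]
grip_width: 0.007
```

step_arm(
  xyz=[
    [0, 0.003, 0],
    [0, 0.003, 0],
  ],
  rotation=[
    [0, 0, 0],
    [0, 0, 0],
  ],
)

```text
clock: 16.8
tcp_pos: [0.5349, 0.2547, 0.3178]
orientation: [-0.914, -1.595, 1.584]
contact_force: [0.6, -3.2, 2.1]
grip_width: 0.007
```

```bash
python3 -c "
from h import *
where()"
```

```text
t 16.8 tcp [0.5349 0.2547 0.3178] yaw 120.42 ydn [ 0.007   0.0027 -1.    ] F [ 0.64 -3.16  2.12] M [-0.8  -0.13 -0.04] w 0.007 j [-0.6   0.44  0.06  1.85 -0.03  0.85  1.58]
holder mid: x -3.58 y 0.58 z 109.85 lower 39.85
F stand x -3.04 y 1.06 z 2.12
```

```bash
python3 -c "
from snap import *
snap('n',('wrist','scene'));crop('n','scene',260,170,120,150,5,'n_s');crop('n','wrist',195,50,140,190,4,'n_c');where()"
```

```text
t 16.9 tcp [0.5349 0.2547 0.3179] yaw 120.42 ydn [ 0.007   0.0027 -1.    ] F [ 1.24 -2.87  3.24] M [-0.76 -0.14  0.03] w 0.0068 j [-0.6   0.44  0.06  1.85 -0.03  0.85  1.58]
holder mid: x -3.57 y 0.60 z 109.85 lower 39.85
F stand x -3.10 y 0.40 z 3.24
```

View pics/n_s.png

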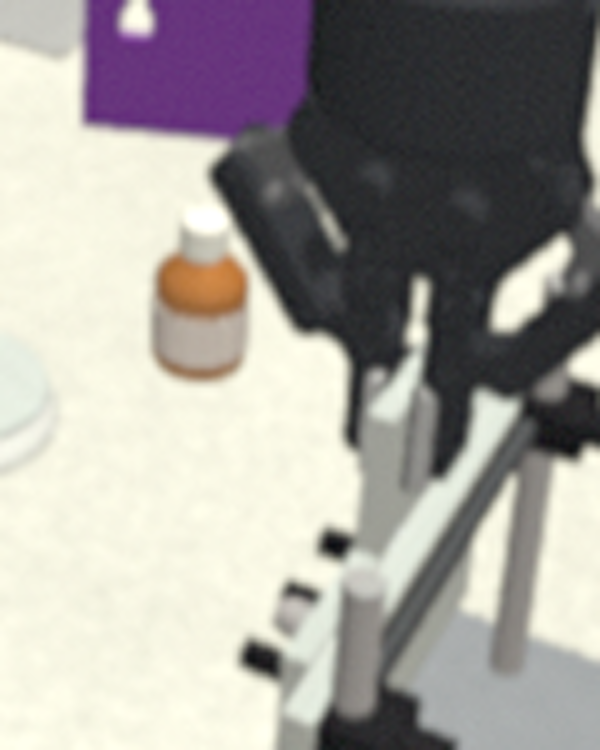

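View pics/n_c.png

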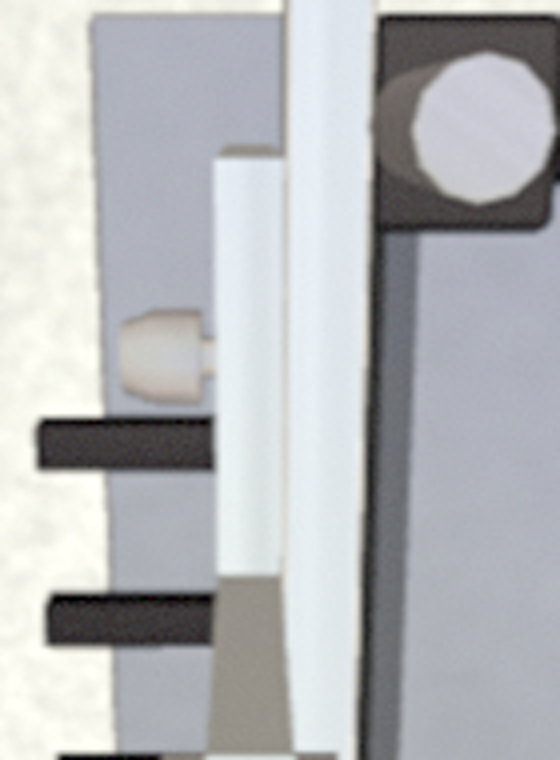

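step_arm(
  xyz=[
    [-0.001, 0, 0],
    [-0.001, 0, 0],
    [-0.001, 0, 0],
    [-0.001, 0, 0],
  ],
  rotation=[
    [0, 0, 0],
    [0, 0, 0],
    [0, 0, 0],
    [0, 0, 0],
  ],
  grip=0.7,
)

```text
clock: 17.4
tcp_pos: [0.5349, 0.2547, 0.3177]
orientation: [-0.914, -1.595, 1.584]
contact_force: [1.2, -0.3, -0.4]
grip_width: 0.0257
```

```bash
python3 -c "
from snap import *
where();snap('o',('wrist','scene'));crop('o','scene',260,170,120,150,5,'o_s')"
```

```text
t 17.4 tcp [0.5349 0.2547 0.3177] yaw 120.43 ydn [ 0.0067  0.0029 -1.    ] F [ 1.2  -0.32 -0.39] M [-0.04 -0.    0.02] w 0.0257 j [-0.59  0.44  0.06  1.85 -0.03  0.85  1.58]
holder mid: x -3.64 y 0.61 z 109.74 lower 39.74
F stand x -0.89 y -0.87 z -0.39
```

View pics/o_s.png

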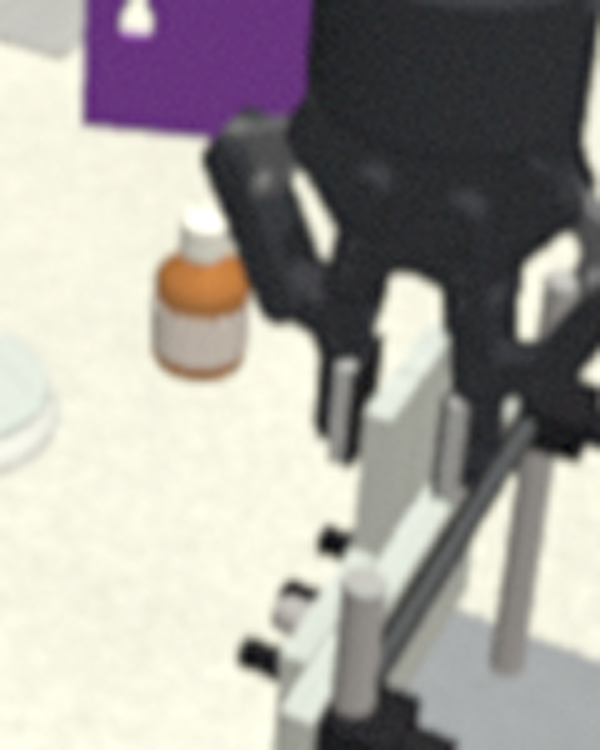

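View pics/o_wrist.png

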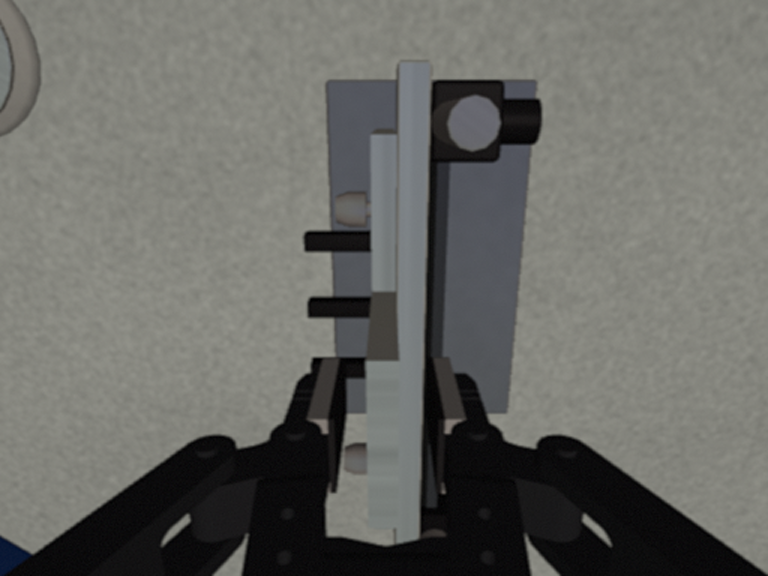

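step_arm(
  xyz=[
    [0, -0.02, 0],
    [0, -0.08, 0],
    [0, -0.18, 0],
    [0, -0.3, 0],
    [0, -0.42, 0],
    [0, -0.5, 0],
    [0, -0.5, 0],
    [0, -0.5, 0],
  ],
  rotation=[
    [0, 0, 0],
    [0, 0, 0],
    [0, 0, 0],
    [0, 0, 0],
    [0, 0, 0],
    [0, 0, 0],
    [0, 0, 0],
    [0, 0, 0],
  ],
)

```text
clock: 18.5
tcp_pos: [0.5336, 0.254, 0.4676]
orientation: [-0.914, -1.595, 1.585]
contact_force: [0.4, 0.1, -0.6]
grip_width: 0.0256
```

```bash
python3 -c "
from snap import *
where();snap('p',('wrist','scene','top'));crop('p','scene',260,170,120,150,5,'p_s')"
```

```text
t 18.5 tcp [0.5336 0.254  0.4676] yaw 120.42 ydn [ 0.0065  0.0026 -1.    ] F [ 0.42  0.05 -0.62] M [-0.02 -0.01  0.06] w 0.0256 j [-0.61  0.28  0.07  1.69 -0.02  1.16  1.57]
holder mid: x -3.61 y 2.05 z 259.60 lower 189.60
F stand x -0.17 y -0.39 z -0.62
```

View pics/p_s.png

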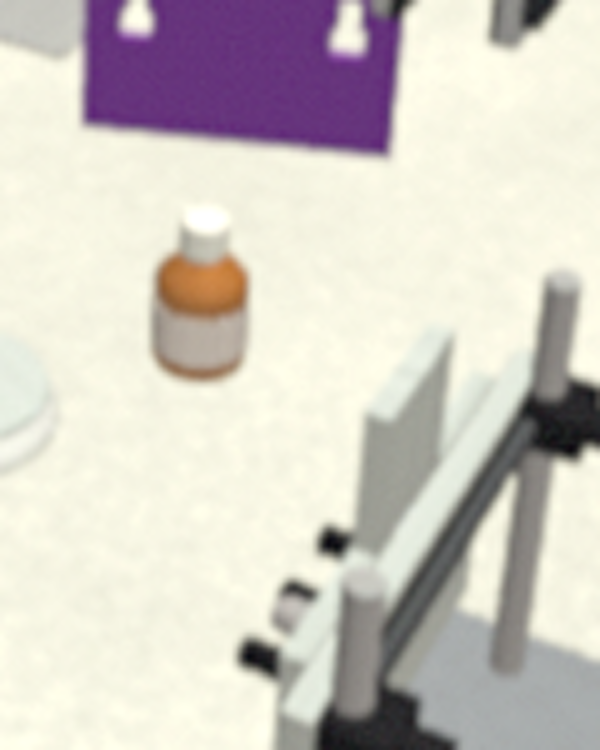

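View pics/p_wrist.png

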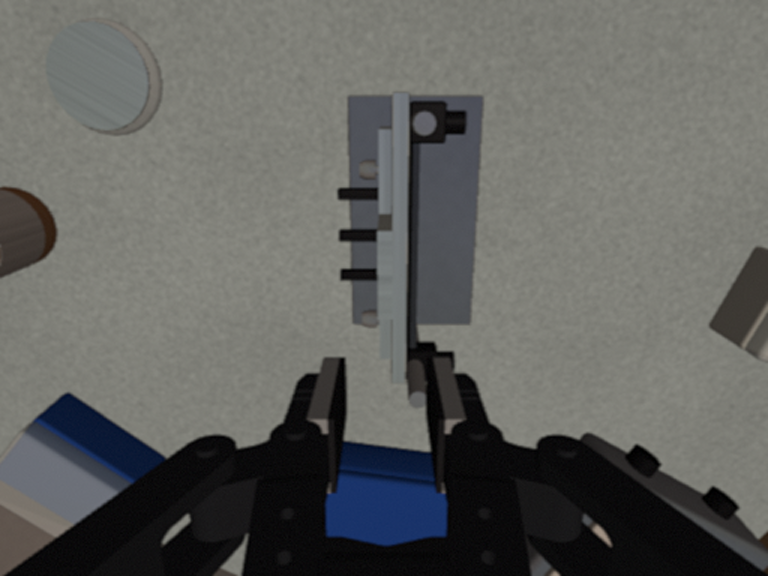

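View pics/p_scene.png

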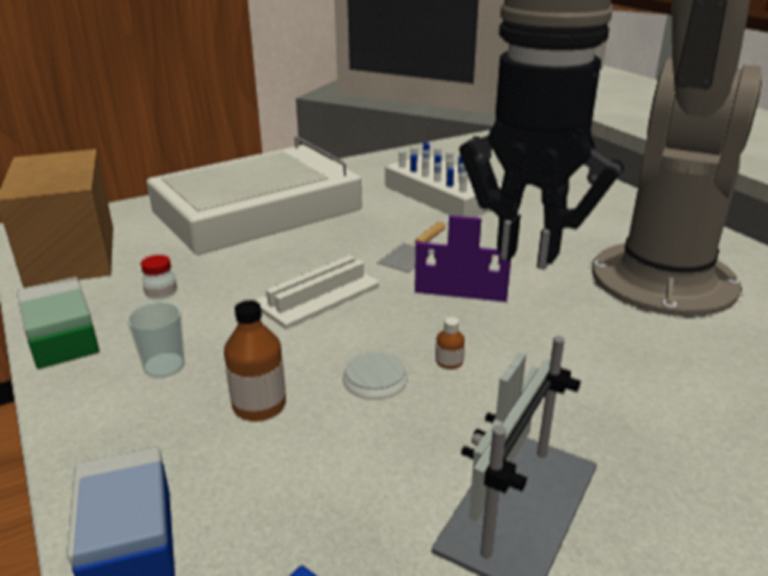

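The holder hangs flush against the bar, with both pin heads visible in front of it at wrist pixels (368,170) and (370,319). The prongs face away from the stand, and the bottles and dish have not moved. The gripper is well clear.

```bash
python3 -c "
from bench import r
print(r.hand_in())"
```

```text
the job is handed in; nothing more can be done
None
```

The aluminium holder is off the rack and hanging on both pins, flush against the bar with its prongs facing away from the stand. I handed the job in at about 18.7 s of the 67 s allowed.

- **Finding the pins:** I felt their height by resting the lower edge on the heads with about 4 N. The wrist camera gave the sideways position. I corrected a tilt of roughly 0.4° and a 0.5 mm offset before going in.
- **Hanging it:** Both keyholes passed over the heads with no force above sensor noise. Contact with the bar came to about 3 N. I then lowered the holder about 20 mm until the slots carried it, and let go.
- **Final checks:** After release the wrist force fell to about zero. The pictures taken after I backed off show both heads in front of the plate and the holder hanging still. The bottles and dish look unmoved in the before and after pictures; I did not measure their positions again.
- **Where checks disagreed:** The -y pin seemed to carry more of the load when I first touched the heads, which fits the small tilt I corrected. One bar-corner point also missed the stand fit by about 4 px; I did not use it for the approach.

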